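Weigh a parcel on the hand scale

TASK

Weigh the parcel: take the hand scale off its bracket, hook it under the parcel's carry handle and draw it straight up, gently, until the parcel hangs just clear of the table, between 5 and 15 mm up, and hold it still there for two seconds so that the weight can be read. Then set the parcel down softly where it stood, unhook the scale and stand it back on its bracket as it was. The parcel may be heavy or light, so feel when it comes free; do not snatch it, drag it, tip it or handle it with the gripper, and leave everything else where it stands.

Things in the scene. Friction and masses are not known exactly. Their poses are not given: they have to be found in the camera images.
- scale: Hand scale: flat teal housing 24 (x) x 60 (y) x 80 (z) mm, white graduated faces, black grip above, steel hook below; about 185 g. Origin: centre of the housing's underside, on the rod's axis; z up. At the start it stands upright on the bracket's two prongs, which run along its x, with the hook hanging between them; it lifts straight up off them.
- scale_grip (a point): Centre of the scale's black rubber hand grip, 102 mm above the scale's origin: a bar along the scale's y, 22 (x) x 76 (y) x 20 (z) mm; 12 mm free between it and the housing. Same axes as the scale.
- hook (a joint): How far the scale's hook is drawn out of the housing (along the scale's -z) against its spring, in m: 0 at rest, 0.088 at the stop. Linear spring, 105 N/m (10.5 N for 100 mm); the hook's own weight draws 2 mm. Red pointers on the faces move with it.
- hook_seat (a point): Where a load hangs in the hook: top of the lowest wire, on the rod's axis, 63 mm below the scale's origin at rest. Hook of 8 mm wire in the scale's xz plane, mouth open to +x: back's inner face 13 mm from the axis on the -x side; tip's centre 16 mm from the axis on the +x side, its top 11 mm above the seat. Hook's lowest point 8 mm below the seat. Over the seat 39 mm are free up to the wire's upper bend.
- parcel: Sealed carton, 110 (x) x 150 (y) x 40 (z) mm, with a stiff black carry handle on top. Origin: centre of its underside; z up. Balanced about its middle. Its weight is not known: 0.28 to 0.88 kg.
- parcel_bar (a point): Centre of the bar of the parcel's carry handle: a 12 mm round bar along the parcel's y, 78 mm free between its two posts, its centre 86 mm above the parcel's underside, so 40 mm are free between the carton's top and the bar. Same axes as the parcel.
- bracket: Dark steel bracket for the scale, fixed to the table. Origin on the table under the scale's axis. Base 130 x 90 x 12 mm; a 50 mm wide, 122 mm high post 62 mm to +x; from it two 14 mm wide prongs run to -x, 24 mm apart, tops at 120 mm, with lips 6 mm high at their ends.
- bracket_rest (a point): The scale's resting place: between the prongs' tops, 120 mm above the table, where the scale's origin lies while it stands on the bracket. Same axes as the bracket and, at the start, as the scale.
- table: Grey work table, its top at z = 0 (its origin is not a point of use).
- jar: Bystander: amber jar, 56 mm wide, 75 mm high. Origin: centre of its underside.
- spray_can: Bystander: lime green can, 48 mm wide, 150 mm high. Origin: centre of its underside.
- shampoo: Bystander: pink bottle, 56 mm wide, 170 mm high. Origin: centre of its underside.
- lotion: Bystander: blue bottle, 54 mm wide, 160 mm high. Origin: centre of its underside.
- tape_roll: Bystander: roll of brown tape lying flat, 90 mm wide, 45 mm high. Origin: centre of its underside.
- soap_box: Bystander: orange box, 90 x 60 x 45 mm. Origin: centre of its underside.
- carton_plain: Bystander: plain carton without handle, 120 x 130 x 80 mm. Origin: centre of its underside.
- cream_tin: Bystander: white tin with metal lid, 70 mm wide, 40 mm high. Origin: centre of its underside.
Things that resemble listed ones, but are neither listed nor needed, are in the scene too. Leave any green look-alike of the scale alone. What is shaped like the bracket but blue is not meant.

How it is judged:
By the outcome, as a careful person would: the job done as asked, in the order asked, and still so for the second after the job is handed in, with the robot touching nothing.
It also fails if it takes over 72 s, if anything falls off the work surface, if the arm or the gripper's body presses on something with over 40 N, if the wrist force passes 120 N, or if a joint passes its speed limit or range.

ROBOT

A 6-joint arm with a two-finger parallel gripper is mounted at the origin on the work surface. World frame = base frame: x ahead of the robot, y to its left, z up, the work surface at z = 0. Lengths are in m, angles in degrees, forces in N, time in s.
With the tool pointing down it reaches from about 0.4 to 0.825 m from the base axis. Payload 7 kg.
Tool frame: the origin (TCP) lies on the centre line of the jaws, within the pads' length; the fingertips stand 17 mm ahead of it and the grasp point (between the pads) lies 2 mm behind it; z points along the fingers, y is the direction in which the jaws open and shut (so a half turn about z gives the same grasp; the last joint's range is limited). The gripper opens to 88 mm and grips with 3 to 60 N. Pads are 19 mm wide; open, the fingers measure 130 mm over their backs; the gripper's body (78 mm by 193 mm) begins 47 mm behind the grasp point.
Start: joints at [-56.832, 20.546, 0.682, 0, -70.136, -16.507], TCP at [0.194, -0.647, 0.223] pointing down, gripper open.
Joint ranges: [-176.03, 176.03], [-82.01, 121.73], [-58.28, 71.71], [-173.87, 95.51], [-174.79, -0.11], [-173.66, 173.66]. Speed limits (degrees/s): [136.94, 136.94, 172.46, 180, 180, 180].

INTERFACE

Orientations are given as [roll, pitch, yaw] about the fixed x, y, z axes, in that order (R = Rz(yaw) Ry(pitch) Rx(roll)).
In Python, from plant import telemetry, vision, close_job, recognise, silhouettes, place_of gives the robot as it stands.
- The arm moves only by the shell command python3 -m handwheel 'ROWS'. ROWS is JSON, a list that holds one entry, the list of rows, each a list of 5 numbers: the shift along the tool's x, y, z in m, then the turn about the tool's z in rad, then the closure, from 0 (fully open) to 1 (shut). In form: [[[tx, ty, tz, yaw, gripper], ...]]. A call has 1 to 20 rows; each row shifts and turns the commanded pose from where the row before left it, along the tool's axes as they then stand; what a row does not reach is not made up. A row lasts 1/12 s, in which the tool goes at most 41.7 mm and 7.16 degrees, less where a joint would pass 70% of its speed; a pose out of reach is approached as far as the arm can. A call with a gripper value outside its range is refused whole. The fingers move at their own pace and stop on an object; the grip force is fixed at half the most. Time passes only in rows, so rows that do not move let the fingers close. It gives the time, the measured TCP pose, the force and the opening at its end, in the units of the state.
- telemetry.get_obs(): the state, without advancing time (a new reading comes with each control period).
- vision.snapshot(name): name is "scene" or "top"; returns a dict with "color" (420x560x3 uint8, red, green, blue), "mtx" (3x3 intrinsics, pixels), "cam_to_world" (4x4, takes a point from camera to world coordinates). Camera axes: x right, y down, z forward; pixel columns grow to the right and rows downward; lengths in m; the calibration is good to about 2 mm. A picture is of the moment at which its call begins. There is no depth.
- close_job(): hands the job in, once; it reports no verdict.
Trained networks look in a picture, given as the dict that the camera call returned (one of the last four; its "shot" number tells which), for a name from the list of things; names that differ only in an ending like _2 or _b are one class to them, and where a whole thing is asked for, a point or a joint stands for the part that bears it (a point fixed in the world has none). Each returns a list of dicts, best first, with "conf" (0 to 1); they miss things now and then, are a little off and sometimes report something else, mostly with a low value. They report only what shows in the picture. A call takes as long as a camera call. They do not tell look-alikes from the thing itself.
- recognise(name, picture): "xy" ([column, row] in pixels, amid what is visible of it).
- silhouettes(name, picture): "region" (420x560 bool, what is visible of it) and "xy" ([column, row] in pixels, amid what is visible of it).
- place_of(name, picture): "xy" ([column, row] in pixels: a listed point, or the origin of a listed thing).
The state is a dict: "clock": time; "joint_pos": joint angles; "qvel": joint speeds; "tau": joint torques, N m; "tool_pos": TCP position; "orientation": TCP orientation; "force": force on the tool from outside, world axes, zero at the start; "moment": the same for the moment, N m; "opening": finger opening in m.
Only numpy, scipy, OpenCV 4.12 (cv2) and the standard library are available. Lean on these libraries where they do the work, as an engineer would, in place of code of your own. Each camera call takes 0.05 s, during which the arm holds its last target.

## Working session

There is one attempt and no reset: what is moved stays moved. The work goes in short steps, Python scripts to look and compute and a shell command to move; the robot and the scene stay as the last step left them, time stands still between calls to the robot, and variables do not carry over. Pictures are saved under pics/ and viewed, and the job is handed in when it is done.

```bash
mkdir -p pics; ls; python3 - <<'E'
from plant import telemetry, vision
import cv2,json
print(telemetry.get_obs())
for n in("scene","top"):
    p=vision.snapshot(n); cv2.imwrite(f"pics/{n}0.png",cv2.cvtColor(p["color"],cv2.COLOR_RGB2BGR)); print(p["mtx"],p["cam_to_world"])
E
```

```text
pics
{'clock': 0.0, 'joint_pos': array([-5.68319918e+01,  2.05904243e+01,  6.33165983e-01, -1.88969838e-02,
       -7.01362690e+01, -1.65076808e+01]), 'qvel': array([-0.0409357 , -0.00177878, -0.09184729, -0.02640051, -0.03011875,
        0.01254429]), 'tau': array([-8.73603381e-05, -5.82721031e+01,  2.93052417e+01,  6.99706078e+00,
        6.96653282e-03, -2.21646551e-04]), 'tool_pos': array([ 0.19335028, -0.64619284,  0.22253334]), 'orientation': array([ 1.79905280e+02, -9.54542129e-03, -1.63346100e+02]), 'force': array([-0.45108223, -0.78393033, -0.25920934]), 'moment': array([ 0.00901739,  0.00966217, -0.02310378]), 'opening': 0.08759078763402413}
[[415.82737884   0.         276.00802601]
 [  0.         415.82737884 213.85891133]
 [  0.           0.           1.        ]] [[-0.07577297  0.84283351 -0.53281342  1.19887787]
 [ 0.99703617  0.0569063  -0.05177395  0.06607802]
 [-0.01331637 -0.53515731 -0.84464745  1.25506237]
 [ 0.          0.          0.          1.        ]]
[[501.76966509   0.         279.50355809]
 [  0.         501.76966509 222.07729066]
 [  0.           0.           1.        ]] [[ 5.90874515e-03 -9.77562293e-01  2.10563647e-01  1.79794839e-01]
 [-9.99981875e-01 -5.53288327e-03  2.37410401e-03 -1.67440100e-02]
 [-1.15581048e-03 -2.10573858e-01 -9.77577268e-01  1.76016411e+00]
 [ 0.00000000e+00  0.00000000e+00  0.00000000e+00  1.00000000e+00]]
```

View pics/scene0.png

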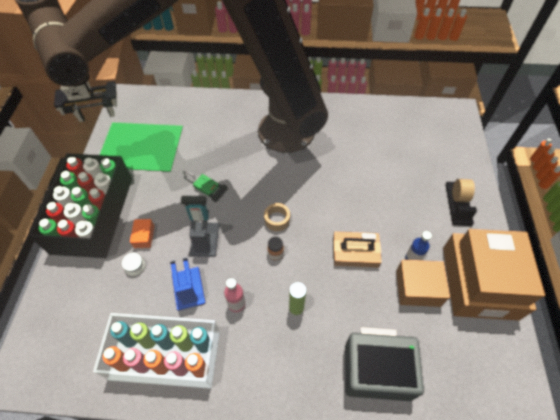

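View pics/top0.png

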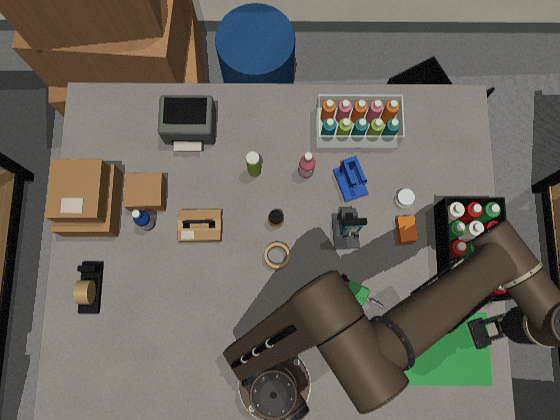

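The real scale (teal) is on the dark bracket, at scene (196,212) and top (350,225). The candidates to rule out are the green look-alike lying at scene (207,185), the blue bracket at scene (187,283), and for the parcel the plain carton at scene (425,283). The parcel with its handle is at scene (357,248) and top (199,226).

```bash
cat > h.py <<'E'
import numpy as np, cv2
from plant import telemetry, vision, recognise, silhouettes, place_of
def ray(p,xy):
    T=p["cam_to_world"]; d=np.linalg.inv(p["mtx"])@[xy[0],xy[1],1]; d=T[:3,:3]@d; return T[:3,3],d/np.linalg.norm(d)
def tri(obs):
    A=0;b=0
    for p,xy in obs:
        o,d=ray(p,xy);P=np.eye(3)-np.outer(d,d);A=A+P;b=b+P@o
    x=np.linalg.solve(A,b); return x,[np.linalg.norm((np.eye(3)-np.outer(d,d))@(x-o)) for o,d in [ray(p,q) for p,q in obs]]
def onz(p,xy,z):
    o,d=ray(p,xy);return o+d*(z-o[2])/d[2]
def proj(p,X):
    T=p["cam_to_world"];c=T[:3,:3].T@(np.asarray(X)-T[:3,3]);q=p["mtx"]@c;return q[:2]/q[2]
def crop(p,c,r,s,fn):
    x,y=int(c[0]),int(c[1]);im=p["color"][max(0,y-r):y+r,max(0,x-r):x+r];im=cv2.resize(im,None,fx=s,fy=s,interpolation=cv2.INTER_CUBIC);cv2.imwrite(fn,cv2.cvtColor(im,cv2.COLOR_RGB2BGR))
E
python3 - <<'E'
from h import *
S=vision.snapshot("scene");T=vision.snapshot("top")
for n in ["scale","scale_grip","hook_seat","bracket","bracket_rest","parcel","parcel_bar"]:
    a=place_of(n,S);b=place_of(n,T)
    print(n,[(np.round(q["xy"],1).tolist(),round(q["conf"],2)) for q in a],[(np.round(q["xy"],1).tolist(),round(q["conf"],2)) for q in b])
    for i in a[:3]:
        for j in b[:3]:
            x,e=tri([(S,i["xy"]),(T,j["xy"])])
            if max(e)<.01: print("   ",x.round(4),np.round(e,4))
a=S["color"][160:320,120:280];b=T["color"][180:280,290:390]
im=np.hstack([cv2.resize(a,(400,400),interpolation=cv2.INTER_CUBIC),cv2.resize(b,(400,400),interpolation=cv2.INTER_CUBIC)])
cv2.imwrite("pics/c1.png",im[:,:,::-1])
a=S["color"][205:285,315:395];b=T["color"][186:266,160:240]
im=np.hstack([cv2.resize(a,(400,400),interpolation=cv2.INTER_CUBIC),cv2.resize(b,(400,400),interpolation=cv2.INTER_CUBIC)])
cv2.imwrite("pics/c2.png",im[:,:,::-1])
E
```

```text
scale [([195.6, 176.7], 0.88), ([198.0, 214.6], 0.66), ([277.4, 252.7], 0.26)] [([367.0, 300.0], 0.91), ([348.3, 227.6], 0.81)]
    [ 0.2828 -0.316   0.0292] [0.0032 0.0032]
    [ 0.4814 -0.2267  0.2955] [0.0086 0.0086]
    [ 0.2964 -0.3528 -0.2166] [0.0021 0.0021]
    [ 0.513  -0.2451  0.1374] [0.0052 0.0052]
scale_grip [([218.1, 197.7], 0.62), ([192.5, 201.2], 0.56), ([412.6, 257.1], 0.24)] [([337.0, 281.1], 0.6), ([352.5, 221.8], 0.53)]
    [ 0.3501 -0.2218 -0.0014] [0.0068 0.0068]
    [ 0.5155 -0.2477  0.2169] [0.0051 0.0051]
hook_seat [([182.8, 174.6], 0.49), ([206.4, 236.4], 0.32)] [([384.3, 306.8], 0.47), ([347.0, 231.5], 0.43), ([202.0, 225.6], 0.43), ([144.8, 195.4], 0.18)]
    [ 0.2607 -0.3757  0.0084] [0.0004 0.0004]
    [ 0.5225 -0.2469  0.0121] [0.0054 0.0054]
bracket [([184.4, 282.1], 0.93), ([206.4, 236.4], 0.65)] [([350.3, 187.2], 0.84), ([348.3, 235.7], 0.67), ([406.0, 200.3], 0.61)]
    [ 0.6905 -0.2771  0.0067] [0.0086 0.0086]
    [ 0.5111 -0.253  -0.0088] [0.0063 0.0063]
bracket_rest [([197.6, 218.4], 0.8), ([181.1, 267.6], 0.77)] [([348.7, 225.8], 0.92), ([356.7, 175.5], 0.55)]
    [ 0.5211 -0.2474  0.1272] [0.0046 0.0046]
    [ 0.6949 -0.2727  0.1258] [0.0015 0.0015]
parcel [([355.4, 251.2], 0.7)] [([199.6, 226.9], 0.76)]
    [0.539  0.2701 0.0029] [0.003 0.003]
parcel_bar [([360.0, 237.6], 0.56)] [([199.4, 221.4], 0.85)]
    [0.5392 0.2635 0.0962] [0.0043 0.0043]
```

View pics/c1.png

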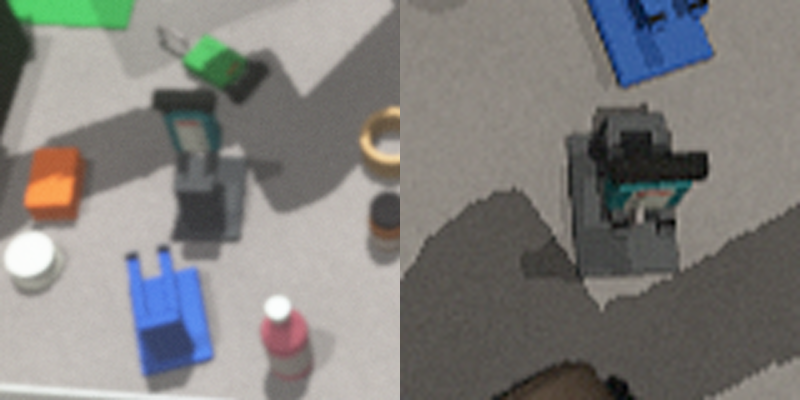

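View pics/c2.png

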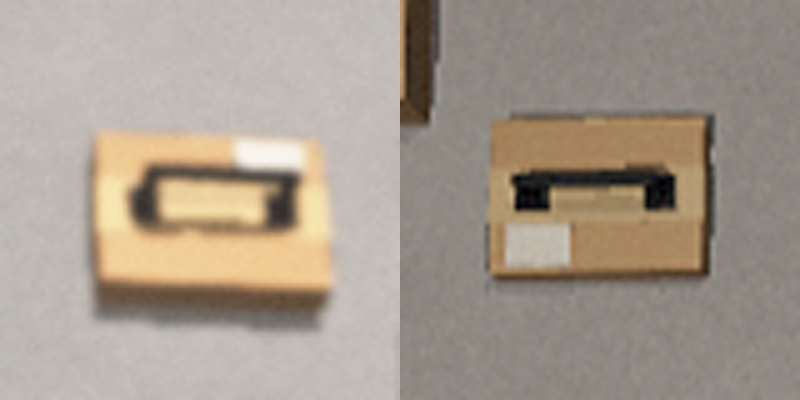

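The crops show the teal scale upright on the dark bracket, with the post away from the robot. The green one lies flat, and the blue bracket is empty. The carton's handle bar runs left–right. Next I'll fit the poses using the known dimensions.

```bash
cat > fit.py <<'E'
from h import *
from scipy.optimize import minimize
def box(cx,cy,cz,dx,dy,dz):
    return np.array([[cx+i*dx/2,cy+j*dy/2,cz+k*dz/2] for i in(-1,1) for j in(-1,1) for k in(-1,1)])
K=4
def mask(p,boxes,x,y,yaw,off,z=0):
    m=np.zeros((420*K,560*K),np.uint8);c,s=np.cos(yaw),np.sin(yaw);R=np.array([[c,-s,0],[s,c,0],[0,0,1]])
    for b in boxes:
        q=np.array([proj(p,R@v+[x,y,z]) for v in b])+off
        h=cv2.convexHull(np.round((q+.5)*K*16-8).astype(np.int32)); cv2.fillConvexPoly(m,h,255,cv2.LINE_8,4)
    return cv2.resize(m,(560,420),interpolation=cv2.INTER_AREA)/255.
def fit(views,boxes,x0,z=0,offs=True):
    def cost(v):
        e=0
        for i,(p,g) in enumerate(views):
            o=v[3+2*i:5+2*i]
            m=mask(p,boxes,v[0],v[1],v[2],o,z); e+=np.abs(m-g).sum()/g.sum()+0.002*(o@o)
        return e
    v=np.r_[x0,np.zeros(2*len(views))]
    n=len(v);S=np.vstack([v]+[v+d for d in np.diag([.008,.008,.06]+[.7]*(n-3))])
    r=minimize(cost,v,method="Nelder-Mead",options=dict(initial_simplex=S,maxiter=600,xatol=1e-5,fatol=1e-5)); return r
E
python3 - <<'E'
from fit import *
S=vision.snapshot("scene");T=vision.snapshot("top")
np.savez("m.npz",Sc=S["color"],Tc=T["color"],Sm=S["mtx"],Tm=T["mtx"],Sw=S["cam_to_world"],Tw=T["cam_to_world"])
out={}
for n in["parcel","scale","bracket"]:
    for k,p in(("S",S),("T",T)):
        for i,q in enumerate(silhouettes(n,p)[:3]):
            out[f"{n}_{k}{i}"]=q["region"]; print(n,k,i,np.round(q["xy"],1),round(q["conf"],2),q["region"].sum())
np.savez("sil.npz",**out)
B=[box(0,0,.02,.11,.15,.04)]
V=[(S,out["parcel_S0"].astype(float)),(T,out["parcel_T0"].astype(float))]
r=fit(V,B,[.539,.268,0]);print(r.fun,r.x)
for v in V: r=fit([v],B,[.539,.268,0]);print(r.fun,r.x)
E
```

```text
parcel S 0 [356.8 248.6] 0.6 1636
parcel T 0 [201.3 226.1] 0.91 1451
parcel T 1 [143.  189.1] 0.49 1622
parcel T 2 [344.3 234.4] 0.32 707
scale S 0 [195.9 206.1] 0.95 560
scale S 1 [208.8 185.1] 0.58 554
scale T 0 [359.2 293.8] 0.55 379
scale T 1 [350.1 226.5] 0.51 315
bracket S 0 [187.8 284.7] 0.97 1168
bracket S 1 [205.9 238.2] 0.81 902
bracket T 0 [351.1 181. ] 0.74 979
bracket T 1 [345.1 235.4] 0.69 746
0.06330751669040989 [ 0.53872487  0.2692979   0.00909735  0.02201588  0.22869364 -0.09108695
  0.07574098]
0.03188958912325843 [ 0.53929503  0.2685401   0.00590702  0.1987145  -0.03002229]
0.029031019141524526 [ 0.5382634   0.27005725  0.01050246  0.07542495 -0.06790625]
```

```bash
python3 - <<'E'
from fit import *
d=np.load("m.npz");o=np.load("sil.npz")
S=dict(color=d["Sc"],mtx=d["Sm"],cam_to_world=d["Sw"]);T=dict(color=d["Tc"],mtx=d["Tm"],cam_to_world=d["Tw"])
us=(o["scale_S0"]|o["bracket_S1"]).astype(float);ut=(o["scale_T1"]|o["bracket_T1"]).astype(float)
V=[(S,us),(T,ut)]
best=None
for base in(-.01,0,.01):
  for pt in(.014,.024):
    B=[box(base,0,.006,.13,.09,.012),box(.062,0,.061,pt,.05,.122),box(.02,.019,.115,.1,.014,.01),box(.02,-.019,.115,.1,.014,.01),
     box(0,0,.16,.024,.06,.08),box(0,0,.222,.022,.076,.02)]
    r=fit(V,B,[.515,-.247,0]);print(base,pt,round(r.fun,3),r.x.round(4))
    if best is None or r.fun<best[0]: best=(r.fun,r.x,B)
f,x,B=best
ims=[]
for i,(p,u,c) in enumerate(((S,us,(196,220)),(T,ut,(350,228)))):
    im=p["color"][:,:,::-1].copy();im=cv2.resize(im,None,fx=8,fy=8,interpolation=cv2.INTER_CUBIC) if 0 else im
    s=10;r=30;cx,cy=c
    a=cv2.resize(im[cy-r-5:cy+r+5,cx-r:cx+r],None,fx=6,fy=6,interpolation=cv2.INTER_CUBIC)
    R=cv2.Rodrigues(np.array([0,0,x[2]]))[0]
    for b in B:
        q=np.array([proj(p,R@v+[x[0],x[1],0]) for v in b])
        q=((q-[cx-r,cy-r-5]+.5)*6).astype(int)
        for e in [(0,1),(0,2),(0,4),(1,3),(1,5),(2,3),(2,6),(3,7),(4,5),(4,6),(5,7),(6,7)]:
            cv2.line(a,tuple(map(int,q[e[0]])),tuple(map(int,q[e[1]])),(0,255,255) ,1)
    cn,_=cv2.findContours(u.astype(np.uint8),cv2.RETR_EXTERNAL,cv2.CHAIN_APPROX_NONE)
    cv2.drawContours(a,[((k-[cx-r,cy-r-5])*6+3).astype(np.int32) for k in cn],-1,(255,0,255),1)
    ims.append(a)
cv2.imwrite("pics/fit1.png",np.hstack(ims))
E
```

```text
-0.01 0.014 0.435 [ 0.5166 -0.2475  0.0693 -0.2584  0.0337 -0.1697 -0.1017]
-0.01 0.024 0.446 [ 0.5151 -0.2473  0.0765 -0.3593 -0.0906 -0.1171 -0.032 ]
0 0.014 0.323 [ 0.5165 -0.2476  0.0624 -0.2455 -0.0021 -0.0609 -0.0353]
0 0.024 0.332 [ 0.5154 -0.2473  0.0659 -0.3021 -0.1763 -0.0307 -0.0801]
0.01 0.014 0.203 [ 0.5132 -0.2479  0.0668 -0.2821 -0.0586 -0.2175 -0.0034]
0.01 0.024 0.228 [ 0.5135 -0.2475  0.0667 -0.379  -0.189  -0.1178  0.0588]
```

View pics/fit1.png

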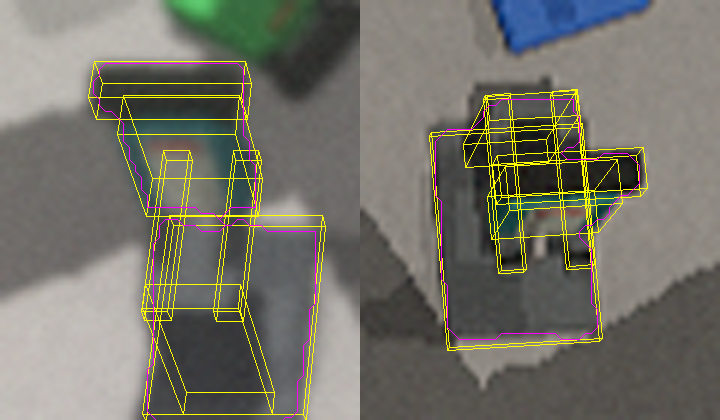

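```bash
python3 - <<'E'
from fit import *
d=np.load("m.npz");o=np.load("sil.npz")
S=dict(color=d["Sc"],mtx=d["Sm"],cam_to_world=d["Sw"]);T=dict(color=d["Tc"],mtx=d["Tm"],cam_to_world=d["Tw"])
us=(o["scale_S0"]|o["bracket_S1"]).astype(float);ut=(o["scale_T1"]|o["bracket_T1"]).astype(float)
V=[(S,us),(T,ut)]
best=None
for base in(.015,.02,.025):
  for pc,pt in((.062,.014),(.07,.016),(.062,.024)):
    pr=(pc-.025)/2;L=pc+.025
    B=[box(base,0,.006,.13,.09,.012),box(pc,0,.061,pt,.05,.122),box(pr,.019,.115,L,.014,.01),box(pr,-.019,.115,L,.014,.01),
     box(0,0,.16,.024,.06,.08),box(0,0,.222,.022,.076,.02)]
    r=fit(V,B,[.515,-.247,0.06]);print(base,pc,pt,round(r.fun,3),r.x.round(4))
    if best is None or r.fun<best[0]: best=(r.fun,r.x,B)
f,x,B=best
ims=[]
for i,(p,u,c) in enumerate(((S,us,(196,220)),(T,ut,(350,228)))):
    im=p["color"][:,:,::-1].copy()
    r=30;cx,cy=c
    a=cv2.resize(im[cy-r-5:cy+r+5,cx-r:cx+r],None,fx=6,fy=6,interpolation=cv2.INTER_CUBIC)
    R=cv2.Rodrigues(np.array([0,0,x[2]]))[0]
    for b in B:
        q=np.array([proj(p,R@v+[x[0],x[1],0]) for v in b])
        q=((q-[cx-r,cy-r-5]+.5)*6).astype(int)
        for e in [(0,1),(0,2),(0,4),(1,3),(1,5),(2,3),(2,6),(3,7),(4,5),(4,6),(5,7),(6,7)]:
            cv2.line(a,tuple(map(int,q[e[0]])),tuple(map(int,q[e[1]])),(0,255,255) ,1)
    ims.append(a)
cv2.imwrite("pics/fit2.png",np.hstack(ims))
E
```

```text
0.015 0.062 0.014 0.179 [ 0.5137 -0.2473  0.0676 -0.4278 -0.2025  0.0161  0.4656]
0.015 0.07 0.016 0.228 [ 0.5132 -0.2465  0.0697 -0.5193 -0.1051  0.2304  0.4077]
0.015 0.062 0.024 0.207 [ 0.5128 -0.2471  0.0707 -0.3978  0.0218  0.057   0.5577]
0.02 0.062 0.014 0.205 [ 0.5116 -0.2471  0.0741 -0.4845  0.0313  0.1552  0.5421]
0.02 0.07 0.016 0.234 [ 0.5101 -0.2475  0.0695 -0.385  -0.0525  0.1064  0.7251]
0.02 0.062 0.024 0.213 [ 0.5107 -0.2486  0.0691 -0.1067  0.0594 -0.2592  0.7124]
0.025 0.062 0.014 0.267 [ 0.5093 -0.2483  0.0689 -0.3159 -0.1474 -0.2006  0.8888]
0.025 0.07 0.016 0.258 [ 0.5083 -0.249   0.0718 -0.122  -0.1198 -0.2551  1.3013]
0.025 0.062 0.024 0.253 [ 0.5086 -0.2483  0.0816 -0.3094 -0.0718  0.0193  0.9935]
```

View pics/fit2.png

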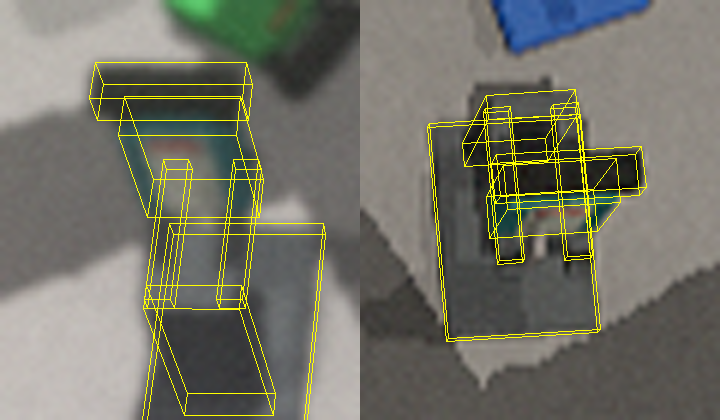

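The scale fits at about (0.515, −0.2475) with a yaw of about 4° and its grip at z≈0.222. The parcel is at (0.539, 0.269) with a yaw of about 0.5°. These heights and reaches agree with the given sizes. I'll move above the scale first.

```bash
cat >> h.py <<'E'
def delta(pos,yaw):
    o=telemetry.get_obs();from scipy.spatial.transform import Rotation as Ro
    R=Ro.from_euler("xyz",o["orientation"],degrees=True).as_matrix()
    d=R.T@(np.array(pos)-o["tool_pos"]); w=(yaw-o["orientation"][2]+180)%360-180
    print("t",round(o["clock"],2),"pos",o["tool_pos"].round(4),"rpy",o["orientation"].round(2),"F",o["force"].round(2),"M",o["moment"].round(3),"op",round(o["opening"],4))
    print("tool shift",d.round(4),"tool turn rad",round(-np.radians(w),4))
E
python3 -m handwheel '[[[0,0,-0.02,0,0],[0,0,-0.03,0,0],[-0.012,0.008,-0.03,0,0],[-0.025,0.017,-0.01,0,0],[-0.03,0.0205,0,0,0],[-0.03,0.0205,0,0,0],[-0.03,0.0205,0,0,0],[-0.03,0.0205,0,0,0],[-0.03,0.0205,0,0,0],[-0.03,0.0205,0,0,0],[-0.03,0.0205,0,0,0],[-0.03,0.0205,0,0,0],[-0.03,0.0205,0,0,0],[-0.03,0.0205,0,0,0],[-0.03,0.0205,0,0,0],[-0.03,0.0205,0,0,0],[-0.018,0.0125,0,0,0],[-0.008,0.006,0,0,0],[0,0,0,-0.06,0],[0,0,0,-0.12,0]]]'
python3 -m handwheel '[[[0,0,0,-0.12,0],[0,0,0,-0.12,0],[0,0,0,-0.12,0],[0,0,0,-0.12,0],[0,0,0,-0.12,0],[0,0,0,-0.12,0],[0,0,0,-0.12,0],[0,0,0,-0.12,0],[0,0,0,-0.12,0],[0,0,0,-0.06,0],[0,0,0,-0.03,0],[0,0,0,0,0],[0,0,0,0,0]]]'
python3 -c "
from h import *
delta([.515,-.2475,.3],-86)"
```

```text
clock: 2.97
tool_pos: [0.516, -0.2474, 0.3133]
orientation: [180.0, -0.0, -152.8]
force: [-0.6, 0.8, 0.3]
opening: 0.0878
clock: 4.05
tool_pos: [0.5155, -0.2484, 0.3136]
orientation: [-180.0, -0.0, -86.1]
force: [-0.2, -0.7, 0.6]
opening: 0.0876
t 4.05 pos [ 0.5155 -0.2484  0.3136] rpy [-180.     -0.    -86.08] F [-0.21 -0.73  0.6 ] M [-0.009  0.106 -0.037] op 0.0876
tool shift [-0.0009  0.0004  0.0136] tool turn rad -0.0014
```

```bash
python3 - <<'E'
from fit import *
S=vision.snapshot("scene");T=vision.snapshot("top")
x=[.515,-.2475,.069];R=cv2.Rodrigues(np.array([0,0,x[2]]))[0];ims=[]
for p,c in((S,(196,205)),(T,(352,222))):
    r=30;cx,cy=c
    a=cv2.resize(p["color"][cy-r:cy+r,cx-r:cx+r,::-1],None,fx=6,fy=6,interpolation=cv2.INTER_CUBIC);a0=a.copy()
    for b in [box(0,0,.222,.022,.076,.02),box(0,0,.16,.024,.06,.08)]:
        q=np.array([proj(p,R@v+[x[0],x[1],0]) for v in b]);q=((q-[cx-r,cy-r]+.5)*6).astype(int)
        for e in [(0,1),(0,2),(0,4),(1,3),(1,5),(2,3),(2,6),(3,7),(4,5),(4,6),(5,7),(6,7)]: cv2.line(a,tuple(map(int,q[e[0]])),tuple(map(int,q[e[1]])),(0,255,255),1)
    ims.append(a)
cv2.imwrite("pics/fit3.png",np.hstack(ims))
E
```

```text
(no output)
```

View pics/fit3.png

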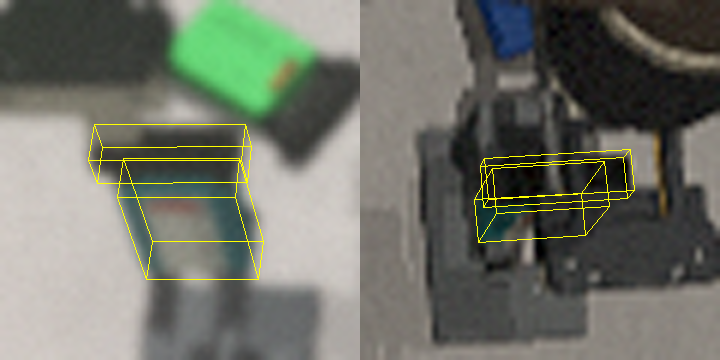

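```bash
python3 - <<'E'
from fit import *
S=vision.snapshot("scene");T=vision.snapshot("top")
print(proj(S,[.515,-.2475,.297]),proj(S,[.515,-.2475,.222]),proj(S,[.518,-.2095,.222]),proj(S,[.512,-.2855,.222]))
a=cv2.resize(S["color"][140:260,130:270,::-1],None,fx=5,fy=5,interpolation=cv2.INTER_CUBIC)
cv2.imwrite("pics/v4.png",a)
E
```

```text
[189.31160367 185.36716673] [194.02549495 200.12544007] [206.32340844 201.64721995] [181.79736843 198.61229584]
```

View pics/v4.png

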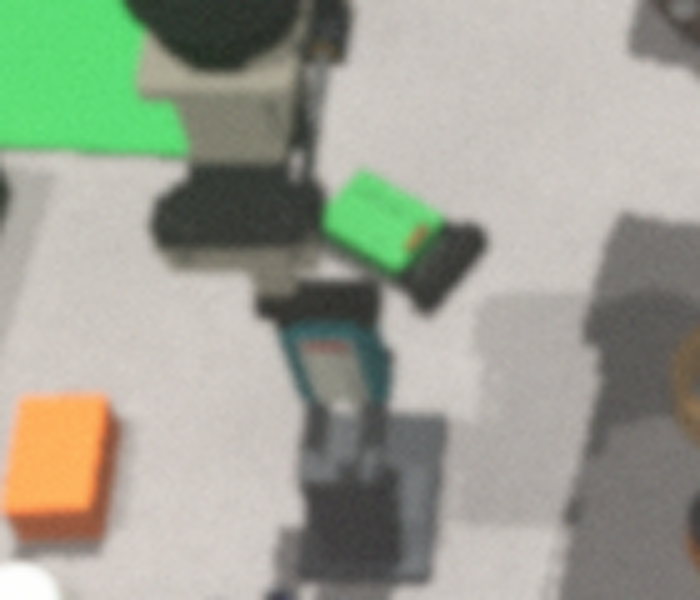

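The scene crop shows the grip at about (194,200), matching the projected point. Part of its left end is hidden behind a finger. I'll descend and grip.

```bash

python3 -m handwheel '[[[-0.0009,0.0004,0.008,0,0],[0,0,0.014,0,0],[0,0,0.016,0,0],[0,0,0.016,0,0],[0,0,0.014,0,0],[0,0,0.010,0,0],[0,0,0.006,0,0],[0,0,0.0036,0,0],[0,0,0.001,0,0],[0,0,0,0,0]]]'
python3 -m handwheel '[[[0,0,0,0,0.3],[0,0,0,0,0.5],[0,0,0,0,0.6],[0,0,0,0,0.65],[0,0,0,0,0.7],[0,0,0,0,0.75],[0,0,0,0,0.8],[0,0,0,0,1],[0,0,0,0,1],[0,0,0,0,1],[0,0,0,0,1],[0,0,0,0,1]]]'
python3 -c "
from h import *
delta([.515,-.2475,.225],-86)"
```

```text
clock: 5.08
tool_pos: [0.5155, -0.2472, 0.2251]
orientation: [-180.0, -0.0, -86.0]
force: [0.4, -0.2, 0.2]
opening: 0.0875
clock: 6.08
tool_pos: [0.5152, -0.2472, 0.2248]
orientation: [180.0, -0.0, -86.0]
force: [0.4, -0.5, 0.8]
opening: 0.0216
t 6.08 pos [ 0.5152 -0.2472  0.2248] rpy [179.99  -0.   -85.99] F [ 0.4  -0.52  0.84] M [-0.045  0.313 -0.017] op 0.0216
tool shift [ 0.0003  0.0002 -0.0002] tool turn rad 0.0002
```

```bash

python3 -m handwheel '[[[0,0,-0.001,0,1],[0,0,-0.002,0,1],[0,0,-0.004,0,1],[0,0,-0.006,0,1],[0,0,-0.008,0,1],[0,0,-0.010,0,1],[0,0,-0.012,0,1],[0,0,-0.012,0,1],[0,0,-0.012,0,1],[0,0,-0.012,0,1],[0,0,-0.012,0,1],[0,0,-0.010,0,1],[0,0,-0.008,0,1],[0,0,-0.005,0,1],[0,0,-0.002,0,1],[0,0,0,0,1],[0,0,0,0,1]]]'
python3 - <<'E'
from fit import *
delta([.49,.269,.3],-90+.5)
S=vision.snapshot("scene")
for n in("hook_seat","scale_grip"):
  for q in place_of(n,S): print(n,q)
x,y=proj(S,[.515,-.2475,.27]);x=int(x);y=int(y)
crop(S,(x,y),45,8,"pics/lift.png")
E
```

```text
clock: 7.5
tool_pos: [0.5151, -0.247, 0.3404]
orientation: [180.0, 0.0, -86.0]
force: [0.3, -0.6, -2.0]
opening: 0.0211
t 7.5 pos [ 0.5151 -0.247   0.3404] rpy [ 1.7996e+02  2.0000e-02 -8.5990e+01] F [ 0.25 -0.6  -1.97] M [0.017 0.088 0.02 ] op 0.0211
tool shift [-0.5165 -0.0111  0.0406] tool turn rad 0.0612
hook_seat {'xy': [196.4, 206.7], 'conf': 0.48}
scale_grip {'xy': [215.5, 193.3], 'conf': 0.9}
scale_grip {'xy': [183.4, 175.2], 'conf': 0.74}
```

View pics/lift.png

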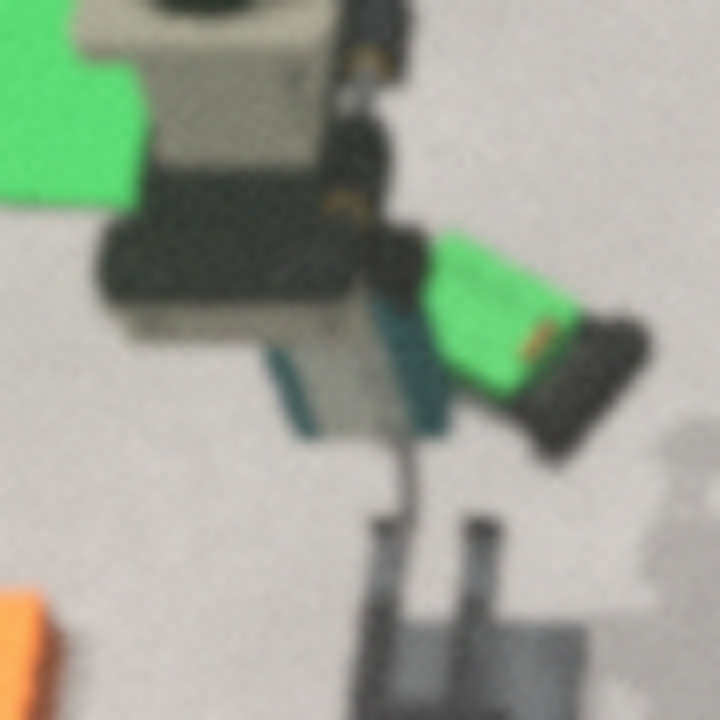

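```bash

python3 -m handwheel '[[[-0.008,0,0,0,1],[-0.018,-0.0003,0,0,1],[-0.028,-0.0003,0,0,1],[-0.034,-0.0004,0,0,1],[-0.034,-0.0004,0,0,1],[-0.034,-0.0004,0,0,1],[-0.034,-0.0004,0,0,1],[-0.034,-0.0004,0,0,1],[-0.034,-0.0004,0,0,1],[-0.034,-0.0004,0,0,1],[-0.034,-0.0004,0,0,1],[-0.034,-0.0004,0,0,1],[-0.034,-0.0004,0,0,1],[-0.034,-0.0004,0,0,1],[-0.034,-0.0004,0,0,1],[-0.030,-0.0003,0,0,1],[-0.018,-0.0003,0,0,1],[-0.0069,0,0,0.02,1],[0,0,0,0.041,1],[0,0,0,0,1]]]'
python3 - <<'E'
from fit import *
delta([.485,.269,.228],-90+.5)
S=vision.snapshot("scene");T=vision.snapshot("top")
crop(S,(350,220),45,8,"pics/a1.png")
crop(T,(199,226),40,8,"pics/a2.png")
E
```

```text
clock: 9.32
tool_pos: [0.4846, 0.2695, 0.3404]
orientation: [180.0, -0.0, -89.5]
force: [-0.6, -0.1, -0.9]
opening: 0.0214
t 9.32 pos [0.4846 0.2695 0.3404] rpy [ 1.7996e+02 -4.0000e-02 -8.9520e+01] F [-0.56 -0.14 -0.92] M [-0.053  0.124  0.036] op 0.0214
tool shift [ 0.0005 -0.0004  0.1124] tool turn rad -0.0004
```

View pics/a1.png

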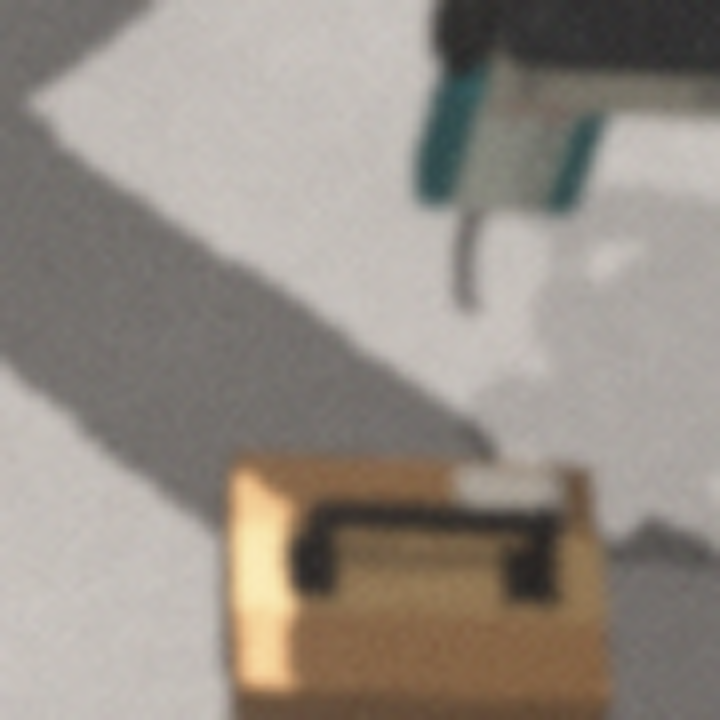

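View pics/a2.png

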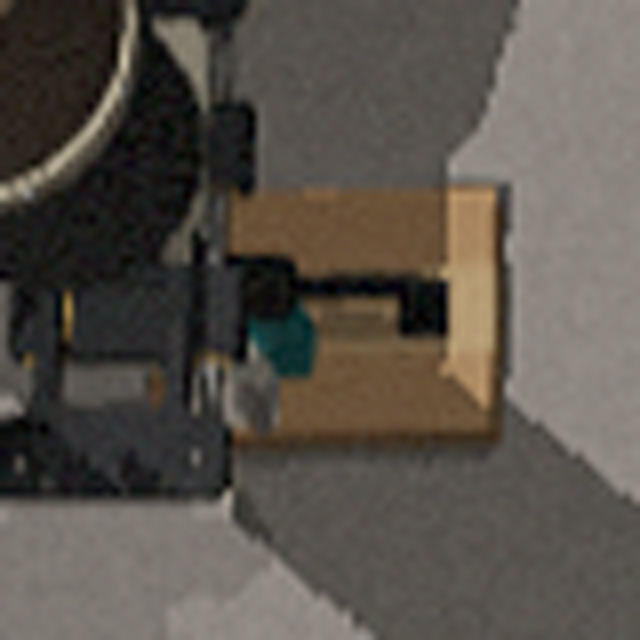

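```bash
python3 - <<'E'
from fit import *
S=vision.snapshot("scene")
o=telemetry.get_obs()["tool_pos"]
for X in ([o[0]+.012,o[1]-.03,o[2]-.1048],[o[0]+.012,o[1]+.03,o[2]-.1048],[o[0],o[1],o[2]-.1048-.071]):
    print((proj(S,X)-[305,175]+.5)*8)
for n in("hook_seat","scale"):
  for q in place_of(n,S): print(n,q, (np.array(q["xy"])-[305,175]+.5)*8)
print((proj(S,[o[0],o[1],o[2]-.1048-.065])-[305,175]+.5)*8,(proj(S,[o[0],o[1],o[2]-.1048])-[305,175]+.5)*8)
E
```

```text
[420.09291392 216.01721644]
[584.50939069 225.05621874]
[469.43190659 297.25426967]
hook_seat {'xy': [185.6, 175.2], 'conf': 0.52} [-951.2    5.6]
hook_seat {'xy': [360.7, 210.8], 'conf': 0.41} [449.6 290.4]
scale {'xy': [198.8, 177.5], 'conf': 0.98} [-845.6   24. ]
scale {'xy': [365.8, 197.2], 'conf': 0.91} [490.4 181.6]
[471.97447408 288.87532014] [500.8612987  193.67971672]
```

```bash

python3 -m handwheel '[[[0.0005,-0.0004,0.006,0,1],[0,0,0.012,0,1],[0,0,0.016,0,1],[0,0,0.018,0,1],[0,0,0.018,0,1],[0,0,0.016,0,1],[0,0,0.012,0,1],[0,0,0.008,0,1],[0,0,0.004,0,1],[0,0,0.0024,0,1],[0,0,0,0,1],[0,0,0,0,1]]]'
python3 - <<'E'
from fit import *
delta([.539,.269,.228],-90+.5)
S=vision.snapshot("scene")
crop(S,(355,230),40,9,"pics/b1.png")
o=telemetry.get_obs()["tool_pos"]
f=lambda X:(proj(S,X)-[315,190]+.5)*9
print("hookbot",f([o[0],o[1],o[2]-.1048-.073]),"tip",f([o[0]+.016,o[1],o[2]-.1048-.054]),"bar ends",f([.539,.23,.086]),f([.539,.308,.086]))
E
```

```text
clock: 10.57
tool_pos: [0.4859, 0.2686, 0.2291]
orientation: [-180.0, 0.0, -89.5]
force: [0.4, 0.4, -0.8]
opening: 0.0217
t 10.57 pos [0.4859 0.2686 0.2291] rpy [-1.7995e+02  3.0000e-02 -8.9480e+01] F [ 0.36  0.4  -0.84] M [0.092 0.136 0.008] op 0.0217
tool shift [ 0.0001 -0.0531  0.0012] tool turn rad 0.0003
hookbot [388.00065449 366.9824384 ] tip [397.22819657 378.76784416] bar ends [297.69503844 440.85253862] [519.06268019 454.04997461]
```

View pics/b1.png

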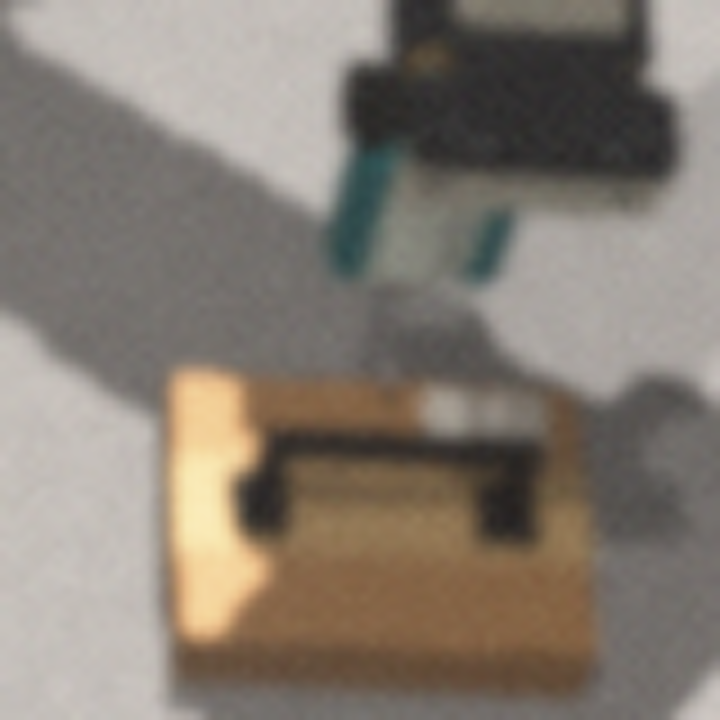

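```bash

python3 -m handwheel '[[[0,-0.003,0.001,0,1],[0,-0.006,0,0,1],[0,-0.007,0,0,1],[0,-0.007,0,0,1],[0,-0.007,0,0,1],[0,-0.007,0,0,1],[0,-0.006,0,0,1],[0,-0.005,0,0,1],[0,-0.003,0,0,1],[0,-0.0021,0,0,1],[0,0,0,0,1],[0,0,0,0,1]]]'
python3 - <<'E'
from fit import *
delta([.539,.269,.228],-90+.5)
S=vision.snapshot("scene")
crop(S,(355,230),40,9,"pics/b2.png")
E
```

```text
clock: 11.62
tool_pos: [0.5385, 0.2688, 0.2274]
orientation: [180.0, -0.0, -89.5]
force: [-0.0, 0.1, -1.5]
opening: 0.0215
t 11.62 pos [0.5385 0.2688 0.2274] rpy [179.99  -0.   -89.49] F [-0.04  0.11 -1.53] M [-0.052  0.135 -0.041] op 0.0215
tool shift [-0.0002 -0.0005 -0.0006] tool turn rad 0.0002
```

View pics/b2.png

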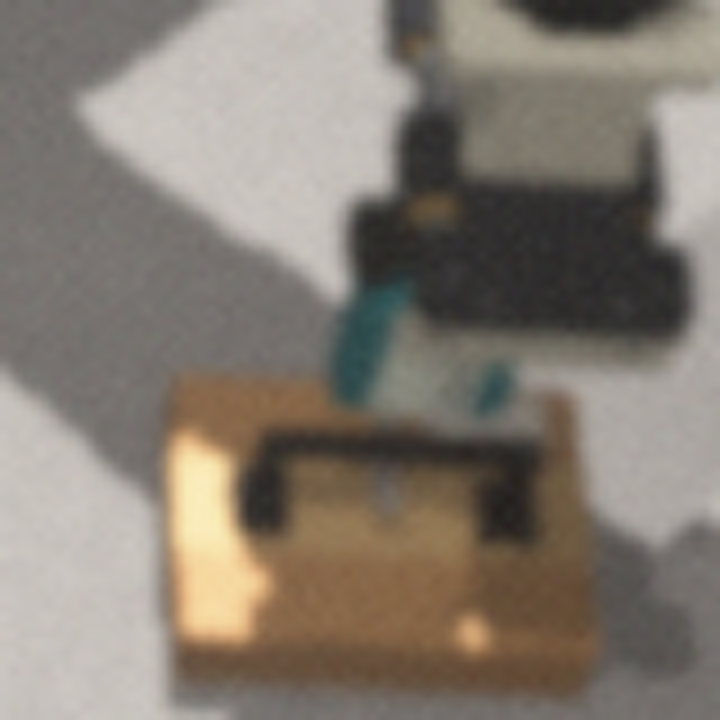

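The hook is now under the bar, visible at about (388,490) in the crop, and the forces are quiet. I'll save a baseline picture, then rise to just short of contact.

```bash
cat > look.py <<'E'
import sys
from h import *
S=vision.snapshot("scene"); np.savez(f"s_{sys.argv[1]}.npz",c=S["color"],mtx=S["mtx"],cam_to_world=S["cam_to_world"])
o=telemetry.get_obs();print("t",round(o["clock"],2),o["tool_pos"].round(4),o["force"].round(2),o["moment"].round(3))
crop(S,(355,230),40,9,f"pics/L_{sys.argv[1]}.png")
E
python3 look.py base; python3 look.py base2
python3 -m handwheel '[[[0,-0.0005,-0.001,0,1],[0,0,-0.002,0,1],[0,0,-0.003,0,1],[0,0,-0.003,0,1],[0,0,-0.003,0,1],[0,0,-0.002,0,1],[0,0,-0.001,0,1],[0,0,-0.001,0,1],[0,0,0,0,1]]]'
for i in 1; do
python3 -m handwheel '[[[0,0,0,0,1]]]'|egrep 'pos|force'
python3 -m handwheel '[[[0,0,0,0,1]]]'|egrep 'pos|force'
python3 -m handwheel '[[[0,0,0,0,1]]]'|egrep 'pos|force'
python3 -m handwheel '[[[0,0,0,0,1]]]'|egrep 'pos|force'
done
```

```text
t 11.72 [0.5384 0.2689 0.2275] [-0.54 -0.05 -1.8 ] [0.091 0.089 0.004]
t 11.77 [0.5384 0.2689 0.2276] [ 0.1   0.75 -0.88] [ 0.018  0.08  -0.014]
clock: 12.52
tool_pos: [0.5392, 0.2689, 0.2437]
orientation: [-180.0, 0.0, -89.5]
force: [0.6, 0.3, -2.0]
opening: 0.0214
tool_pos: [0.5391, 0.2689, 0.2434]
force: [-0.0, -0.3, -2.4]
tool_pos: [0.539, 0.2688, 0.2433]
force: [-0.6, 0.4, -1.6]
tool_pos: [0.5391, 0.2688, 0.2433]
force: [0.6, 0.0, -2.7]
tool_pos: [0.5391, 0.2688, 0.2433]
force: [-0.6, 0.4, -1.3]
```

```bash
(
python3 -m handwheel '[[[0,0,-0.001,0,1],[0,0,-0.001,0,1]]]'
python3 -m handwheel '[[[0,0,-0.001,0,1],[0,0,-0.001,0,1]]]'
python3 -m handwheel '[[[0,0,-0.001,0,1],[0,0,-0.001,0,1]]]'
python3 -m handwheel '[[[0,0,-0.001,0,1],[0,0,-0.001,0,1]]]'
python3 -m handwheel '[[[0,0,-0.001,0,1],[0,0,-0.001,0,1]]]'
python3 -m handwheel '[[[0,0,-0.001,0,1],[0,0,-0.001,0,1]]]'
python3 -m handwheel '[[[0,0,-0.001,0,1],[0,0,-0.001,0,1]]]'
python3 -m handwheel '[[[0,0,-0.001,0,1],[0,0,-0.001,0,1]]]'
python3 -m handwheel '[[[0,0,-0.001,0,1],[0,0,-0.001,0,1]]]'
python3 -m handwheel '[[[0,0,-0.001,0,1],[0,0,-0.001,0,1]]]'
python3 -m handwheel '[[[0,0,-0.001,0,1],[0,0,-0.001,0,1]]]'
python3 -m handwheel '[[[0,0,-0.001,0,1],[0,0,-0.001,0,1]]]'
)|egrep 'pos|force'|tee -a lift.log; python3 look.py r24
```

```text
tool_pos: [0.5391, 0.2689, 0.2454]
force: [-0.5, -0.4, -2.1]
tool_pos: [0.5392, 0.2689, 0.2476]
force: [-0.4, 0.1, -1.4]
tool_pos: [0.5391, 0.2689, 0.2496]
force: [-0.5, -0.7, -2.3]
tool_pos: [0.5391, 0.2689, 0.2515]
force: [0.6, -1.6, -2.2]
tool_pos: [0.5391, 0.2689, 0.2535]
force: [0.7, -0.1, -2.7]
tool_pos: [0.5391, 0.2689, 0.2555]
force: [0.2, -0.4, -2.9]
tool_pos: [0.5391, 0.2689, 0.2575]
force: [0.2, -0.2, -3.6]
tool_pos: [0.5391, 0.2689, 0.2595]
force: [1.0, 0.5, -2.9]
tool_pos: [0.5391, 0.2689, 0.2615]
force: [1.2, 0.2, -3.3]
tool_pos: [0.5391, 0.2689, 0.2635]
force: [1.5, 0.6, -4.1]
tool_pos: [0.5391, 0.2689, 0.2655]
force: [1.0, 0.2, -3.9]
tool_pos: [0.5391, 0.2689, 0.2675]
force: [0.6, 0.7, -4.6]
t 14.9 [0.5392 0.2689 0.2677] [-0.09 -0.49 -3.8 ] [ 0.016 -0.144 -0.022]
```

View pics/L_r24.png

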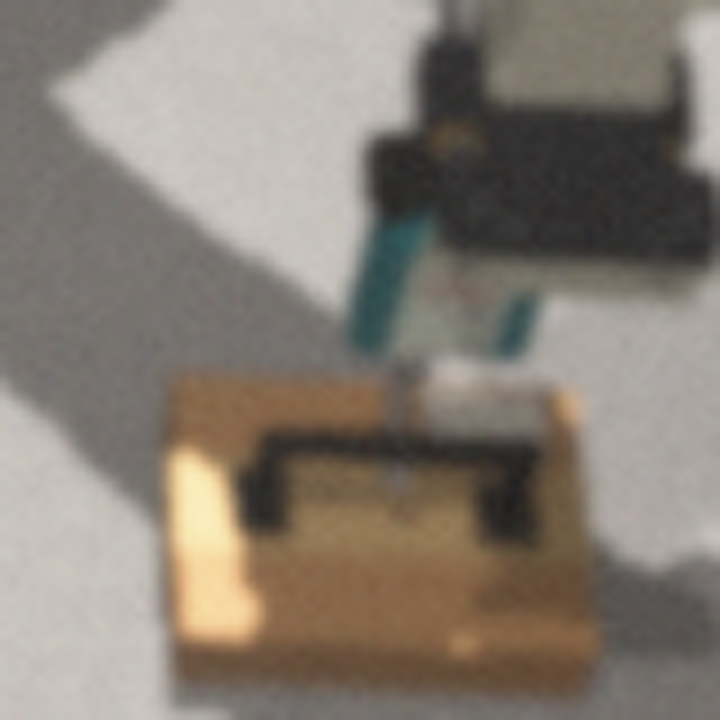

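```bash
q='import sys
from plant import telemetry
o=telemetry.get_obs();print(o["tool_pos"].round(4),o["force"].round(2),o["moment"].round(3))'
for k in 1; do
python3 -m handwheel '[[[0,0,-0.001,0,1],[0,0,-0.001,0,1]]]'>/dev/null; python3 -c "$q"
python3 -m handwheel '[[[0,0,-0.001,0,1],[0,0,-0.001,0,1]]]'>/dev/null; python3 -c "$q"
python3 -m handwheel '[[[0,0,-0.001,0,1],[0,0,-0.001,0,1]]]'>/dev/null; python3 -c "$q"
python3 -m handwheel '[[[0,0,-0.001,0,1],[0,0,-0.001,0,1]]]'>/dev/null; python3 -c "$q"
python3 -m handwheel '[[[0,0,0,0,1],[0,0,0,0,1]]]'>/dev/null; python3 -c "$q"
python3 -m handwheel '[[[0,0,0,0,1]]]'>/dev/null; python3 -c "$q"
python3 -m handwheel '[[[0,0,0,0,1]]]'>/dev/null; python3 -c "$q"
python3 -m handwheel '[[[0,0,0,0,1]]]'>/dev/null; python3 -c "$q"
python3 -m handwheel '[[[0,0,0,0,1]]]'>/dev/null; python3 -c "$q"
python3 -m handwheel '[[[0,0,0,0,1]]]'>/dev/null; python3 -c "$q"
done; python3 look.py r32
```

```text
[0.5391 0.2689 0.2694] [-0.3   0.03 -4.19] [ 0.025 -0.175  0.   ]
[0.5391 0.2689 0.2715] [ 0.08  0.73 -3.55] [ 0.027 -0.206 -0.014]
[0.5391 0.2689 0.2735] [ 0.34  0.11 -4.55] [ 0.028 -0.259  0.015]
[0.5391 0.2689 0.2755] [ 1.19 -0.13 -5.14] [ 0.056 -0.194  0.019]
[0.5391 0.2689 0.2755] [ 1.67  0.34 -3.7 ] [ 0.028 -0.214 -0.018]
[0.5391 0.2689 0.2754] [ 0.12 -0.58 -4.72] [-0.007 -0.247 -0.039]
[0.5391 0.2689 0.2754] [ 0.5   0.22 -5.44] [ 0.048 -0.241 -0.035]
[0.5391 0.2689 0.2754] [ 0.14 -0.1  -4.93] [ 0.056 -0.211  0.013]
[0.5391 0.2689 0.2754] [ 1.4  -1.16 -4.54] [ 0.056 -0.239 -0.053]
[0.5391 0.2689 0.2754] [ 1.05 -0.21 -4.61] [ 0.039 -0.263 -0.027]
t 16.2 [0.5391 0.2689 0.2754] [ 0.76 -0.42 -5.41] [ 0.06  -0.235 -0.044]
```

```bash
cat > q.py <<'E'
from plant import telemetry
o=telemetry.get_obs();print(o["tool_pos"].round(4),o["force"].round(2),o["moment"].round(3))
E
python3 -m handwheel '[[[0,-0.0008,0,0,1],[0,-0.0008,0,0,1],[0,0,0,0,1]]]'>/dev/null; python3 q.py
python3 -m handwheel '[[[0,0,0,0,1]]]'>/dev/null; python3 q.py
python3 -m handwheel '[[[0,0,0,0,1]]]'>/dev/null; python3 q.py
python3 -m handwheel '[[[0,0,0,0,1]]]'>/dev/null; python3 q.py
python3 -m handwheel '[[[0,0,0,0,1]]]'>/dev/null; python3 q.py
```

```text
[0.5407 0.2689 0.2754] [ 0.47  0.51 -5.66] [0.03  0.044 0.011]
[0.5407 0.2688 0.2753] [-0.05 -0.93 -5.04] [0.034 0.048 0.012]
[0.5406 0.2689 0.2754] [ 0.23 -0.15 -4.39] [0.02  0.039 0.002]
[0.5407 0.2689 0.2754] [ 0.91 -0.23 -5.84] [0.026 0.067 0.024]
[0.5407 0.2689 0.2754] [ 0.16 -0.85 -4.76] [0.014 0.035 0.009]
```

```bash
cat > ecc.py <<'E'
import sys
from h import *
b=np.load("s_base.npz");B=cv2.cvtColor(b["c"],cv2.COLOR_RGB2GRAY).astype(np.float32)
P=dict(mtx=b["mtx"],cam_to_world=b["cam_to_world"])
X=np.array([.594,.269,.02]);J=proj(P,X+[0,0,.01])-proj(P,X)
print("px per 10mm up",J.round(2))
m=np.zeros(B.shape,np.uint8);m[252:272,328:388]=255
m2=np.zeros(B.shape,np.uint8);m2[234:272,326:345]=255;m2[234:272,372:388]=255
for n in sys.argv[1:]:
    C=cv2.cvtColor(np.load(f"s_{n}.npz")["c"],cv2.COLOR_RGB2GRAY).astype(np.float32)
    for mm in(m,m2):
        W=np.eye(2,3,dtype=np.float32)
        try:
            cc,W=cv2.findTransformECC(B,C,W,cv2.MOTION_TRANSLATION,(3,200,1e-5),mm,3);print(n,round(cc,3),W[:,2].round(2),"h mm",round(10*float(W[:,2]@J/(J@J)),1))
        except cv2.error as e: print(n,"fail")
E
python3 look.py r32b; python3 ecc.py base2 r24 r32 r32b
```

```text
t 16.83 [0.5407 0.2689 0.2755] [-0.08  0.54 -4.26] [ 0.019  0.015 -0.039]
px per 10mm up [ 0.47 -1.34]
base2 1.0 [ 0.   -0.01] h mm 0.0
base2 1.0 [0.01 0.  ] h mm 0.0
r24 0.984 [-0.14  0.17] h mm -1.5
r24 0.977 [-0.14  0.67] h mm -4.8
r32 0.975 [-0.29  0.11] h mm -1.4
r32 0.966 [-0.22  0.82] h mm -6.0
r32b 0.975 [-0.18  0.38] h mm -3.0
r32b 0.963 [-0.22  1.  ] h mm -7.2
```

```bash
sed -i 's/cv2.cvtColor(b\["c"\],cv2.COLOR_RGB2GRAY).astype(np.float32)/ch(b["c"])/; s/cv2.cvtColor(np.load(f"s_{n}.npz")\["c"\],cv2.COLOR_RGB2GRAY).astype(np.float32)/ch(np.load(f"s_{n}.npz")["c"])/; s/^from h import \*/from h import *\ndef ch(c):\n    c=cv2.GaussianBlur(c.astype(np.float32),(0,0),.8); return (255*(c[:,:,0]-c[:,:,2])\/(c.sum(2)+15)).astype(np.float32)/' ecc.py; python3 ecc.py base2 r24 r32 r32b
```

```text
px per 10mm up [ 0.47 -1.34]
base2 1.0 [-0.01  0.03] h mm -0.2
base2 1.0 [-0.02  0.  ] h mm -0.1
r24 0.999 [-0.   -0.02] h mm 0.1
r24 0.997 [-0.02  0.12] h mm -0.9
r32 0.999 [ 0.01 -0.09] h mm 0.6
r32 0.995 [-0.01  0.04] h mm -0.3
r32b 0.999 [-0.   -0.03] h mm 0.2
r32b 0.995 [-0.02  0.09] h mm -0.6
```

The chroma ECC measures carton height to within about 1 mm, and the carton is still on the table. I'll keep drawing up slowly.

```bash

python3 -m handwheel '[[[0,-0.0002,-0.001,0,1],[0,0,-0.001,0,1],[0,0,-0.001,0,1]]]'>/dev/null; python3 q.py
python3 -m handwheel '[[[0,0,-0.001,0,1],[0,0,-0.001,0,1]]]'>/dev/null; python3 q.py; python3 look.py r37 >/dev/null
python3 -m handwheel '[[[0,0,-0.001,0,1],[0,0,-0.001,0,1],[0,0,-0.001,0,1]]]'>/dev/null; python3 q.py
python3 -m handwheel '[[[0,0,-0.001,0,1],[0,0,-0.001,0,1]]]'>/dev/null; python3 q.py; python3 look.py r42 >/dev/null
python3 ecc.py r37 r42
```

```text
[0.5409 0.2689 0.2785] [-0.92 -0.51 -4.82] [ 0.04   0.01  -0.059]
[0.5409 0.2689 0.2805] [ 0.8   0.44 -5.3 ] [-0.022  0.018  0.028]
[0.5409 0.2689 0.2835] [ 0.03  0.07 -6.9 ] [0.073 0.094 0.007]
[0.5409 0.2689 0.2855] [-0.09 -0.41 -5.1 ] [ 0.034  0.155 -0.002]
px per 10mm up [ 0.47 -1.34]
r37 0.998 [-0.02 -0.04] h mm 0.2
r37 0.994 [-0.04  0.09] h mm -0.7
r42 0.997 [ 0.13 -0.07] h mm 0.8
r42 0.993 [ 0.08 -0.01] h mm 0.2
```

```bash

python3 -m handwheel '[[[0,0,-0.001,0,1],[0,0,-0.001,0,1],[0,0,-0.001,0,1]]]'>/dev/null; python3 q.py
python3 look.py r45 >/dev/null
python3 -m handwheel '[[[0,0,-0.001,0,1],[0,0,-0.001,0,1]]]'>/dev/null; python3 q.py; python3 look.py r47 >/dev/null
python3 ecc.py r45 r47
```

```text
[0.5409 0.2689 0.2885] [-0.13 -0.95 -5.23] [-0.014  0.089  0.068]
[0.5409 0.2689 0.2905] [-0.19  0.61 -5.59] [0.029 0.108 0.02 ]
px per 10mm up [ 0.47 -1.34]
r45 0.997 [0.15 0.14] h mm -0.6
r45 0.993 [0.03 0.15] h mm -1.0
r47 0.997 [-0.01  0.07] h mm -0.5
r47 0.992 [-0.05  0.02] h mm -0.3
```

```bash

for a in 1; do
python3 -m handwheel '[[[0,0,0,0,1]]]'>/dev/null; python3 q.py
python3 -m handwheel '[[[0,0,0,0,1]]]'>/dev/null; python3 q.py
python3 -m handwheel '[[[0,0,0,0,1]]]'>/dev/null; python3 q.py
python3 -m handwheel '[[[0,0,0,0,1]]]'>/dev/null; python3 q.py
python3 -m handwheel '[[[0,0,0,0,1]]]'>/dev/null; python3 q.py
python3 -m handwheel '[[[0,0,0,0,1]]]'>/dev/null; python3 q.py
done; python3 look.py r47b; python3 ecc.py r47b
```

```text
[0.541  0.2689 0.2906] [ 0.69 -0.1  -5.33] [-0.009  0.105  0.048]
[0.5409 0.2689 0.2905] [-0.52 -0.48 -6.09] [ 0.039  0.119 -0.034]
[0.5409 0.2689 0.2904] [ 1.03 -0.75 -6.41] [0.069 0.118 0.007]
[0.5409 0.2689 0.2904] [ 0.08  0.61 -5.25] [ 0.004  0.202 -0.011]
[0.5409 0.2689 0.2904] [ 0.93 -0.05 -5.02] [ 0.041  0.124 -0.029]
[0.5409 0.2689 0.2904] [-0.32 -0.29 -6.22] [-0.028  0.077 -0.003]
t 18.83 [0.5409 0.2689 0.2904] [-0.12 -0.2  -5.34] [-0.026  0.104  0.014]
px per 10mm up [ 0.47 -1.34]
r47b 0.996 [-0.03  0.04] h mm -0.4
r47b 0.992 [-0.05 -0.03] h mm 0.1
```

View pics/L_r47b.png

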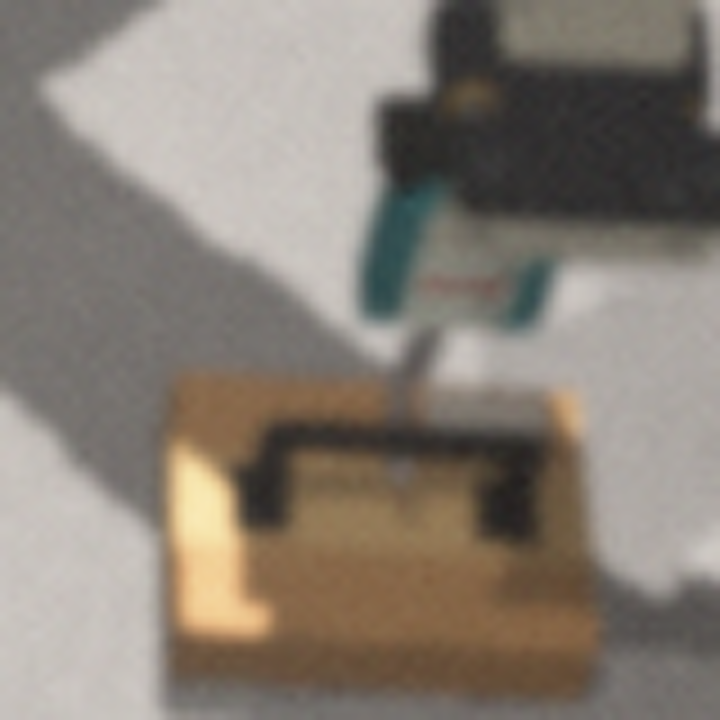

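```bash
python3 - <<'E'
from h import *
ims=[]
for n in("base","r24","r32b","r37","r42","r47b"):
    c=np.load(f"s_{n}.npz")["c"]; a=c[225:275,322:392,::-1]; ims.append(cv2.resize(a,None,fx=3.8,fy=3.8,interpolation=cv2.INTER_CUBIC))
cv2.imwrite("pics/cmp.png",np.vstack([np.hstack(ims[:3]),np.hstack(ims[3:])]))
# bar row: darkness centroid in columns avoiding hook
for n in("base","r24","r32b","r37","r42","r45","r47","r47b"):
    c=np.load(f"s_{n}.npz")["c"].astype(float).sum(2)
    r=[]
    for cols in((347,356),(364,370)):
        p=c[228:252,cols[0]:cols[1]].mean(1); i=p[8:16].argmin()+8 if 0 else p.argmin(); w=np.clip(np.median(p)-p,0,None)[max(0,i-3):i+4]; r.append(228+max(0,i-3)+(w*np.arange(len(w))).sum()/w.sum())
    print(n,np.round(r,2))
E
python3 ecc.py r42 r47b
```

```text
base [239.04 240.51]
r24 [239.04 240.53]
r32b [238.99 240.56]
r37 [239.02 240.53]
r42 [238.88 240.36]
r45 [238.66 239.73]
r47 [238.05 239.56]
r47b [238.   239.61]
px per 10mm up [ 0.47 -1.34]
r42 0.997 [ 0.13 -0.07] h mm 0.8
r42 0.993 [ 0.08 -0.01] h mm 0.2
r47b 0.996 [-0.03  0.04] h mm -0.4
r47b 0.992 [-0.05 -0.03] h mm 0.1
```

View pics/cmp.png

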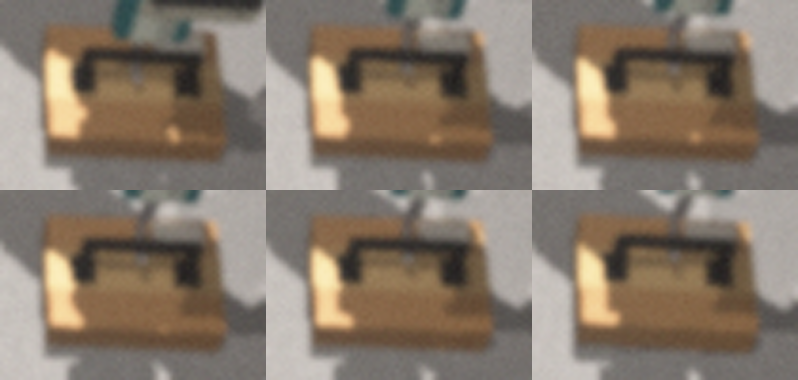

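```bash
cat > edges.py <<'E'
import sys
from h import *
def ch(c):
    c=c.astype(np.float64); return (c[:,:,0]-c[:,:,2])/(c.sum(2)+15)
def cross(p,s):
    # subpixel crossing at mid level
    lo,hi=p[:3].mean(),p[-3:].mean();m=(lo+hi)/2
    for i in range(len(p)-1):
        if (p[i]-m)*(p[i+1]-m)<=0: return s+i+(m-p[i])/(p[i+1]-p[i]+1e-12)
for n in sys.argv[1:]:
    c=np.load(f"s_{n}.npz")["c"]; k=ch(c)
    f=[cross(k[258:276,a:a+10].mean(1),258) for a in(337,347,357,367)]
    b=[cross(k[223:238,a:a+6].mean(1),223) for a in(337,344)]
    l=[cross(k[r:r+6,326:342].mean(0),326) for r in(238,246)]
    r_=[cross(k[r:r+6,372:392].mean(0),372) for r in(240,248,254)]
    fm=lambda q:[None if v is None else round(float(v),2) for v in q]
    print(n,"front",fm(f),"back",fm(b),"left",fm(l),"right",fm(r_))
E
python3 edges.py base r24 r32b r37 r42 r45 r47 r47b; python3 - <<'E'
from h import *
b=np.load("s_base.npz");P=dict(mtx=b["mtx"],cam_to_world=b["cam_to_world"])
for X in([.594,.269,0],[.484,.269,.04],[.539,.194,.04],[.539,.344,.04],[.539,.269,.086]):
    print(X,proj(P,X).round(2),(proj(P,np.add(X,[0,0,.01]))-proj(P,X)).round(2),(proj(P,np.add(X,[.01,0,0]))-proj(P,X)).round(2))
E
```

```text
base front [265.25, 265.54, 266.02, 266.51] back [231.35, 231.58] left [332.48, 332.56] right [379.9, 380.56, 380.58]
r24 front [265.3, 265.51, 266.02, 266.42] back [231.32, 231.56] left [332.57, 332.48] right [372.28, 380.35, 380.51]
r32b front [265.3, 265.53, 265.99, 266.42] back [231.32, 231.57] left [332.68, 332.48] right [372.27, 380.3, 380.59]
r37 front [265.3, 265.54, 266.04, 266.4] back [231.3, 231.54] left [332.65, 332.53] right [372.03, 380.2, 380.59]
r42 front [265.32, 265.52, 266.06, 266.37] back [231.45, 231.59] left [332.72, 332.58] right [372.13, 380.35, 380.84]
r45 front [265.59, 265.82, 266.29, 266.56] back [231.65, 231.66] left [332.58, 332.52] right [372.18, 380.26, 380.89]
r47 front [265.25, 265.66, 266.18, 266.74] back [231.25, 231.27] left [332.55, 332.55] right [372.02, 380.21, 380.78]
r47b front [265.04, 265.66, 266.21, 266.75] back [231.04, 231.17] left [332.5, 332.5] right [380.06, 380.21, 380.76]
[0.594, 0.269, 0] [356.29 266.42] [ 0.46 -1.31] [0.08 2.77]
[0.484, 0.269, 0.04] [357.19 231.51] [ 0.45 -1.5 ] [0.08 2.59]
[0.539, 0.194, 0.04] [334.75 244.6 ] [ 0.32 -1.44] [-0.    2.69]
[0.539, 0.344, 0.04] [380.7  247.37] [ 0.61 -1.43] [0.18 2.71]
[0.539, 0.269, 0.086] [359.86 239.22] [ 0.49 -1.52] [0.1  2.75]
```

```bash
python3 - <<'E'
from h import *
S=[];T=[]
for i in range(3):
    s=vision.snapshot("scene");S.append(s["color"].astype(float));t=vision.snapshot("top");T.append(t["color"].astype(float))
s=np.mean(S,0).astype(np.uint8);t=np.mean(T,0).astype(np.uint8)
np.savez("s_avg.npz",c=s);b=np.load("s_base.npz")["c"];b2=np.load("s_base2.npz")["c"];b=((b.astype(float)+b2)/2).astype(np.uint8)
f=lambda a:cv2.resize(a[222:276,322:392,::-1],None,fx=5.7,fy=5.7,interpolation=cv2.INTER_CUBIC)
cv2.imwrite("pics/d1.png",np.hstack([f(b),f(s)]))
m=np.load("m.npz")["Tc"];g=lambda a:cv2.resize(a[195:255,165:235,::-1],None,fx=5.7,fy=5.7,interpolation=cv2.INTER_CUBIC)
cv2.imwrite("pics/d2.png",np.hstack([g(m),g(t)]))
E
python3 edges.py base avg;python3 q.py
```

```text
base front [265.25, 265.54, 266.02, 266.51] back [231.35, 231.58] left [332.48, 332.56] right [379.9, 380.56, 380.58]
avg front [265.07, 265.65, 266.22, 266.74] back [231.05, 231.17] left [332.56, 332.54] right [380.26, 380.29, 380.8]
[0.5409 0.2689 0.2904] [ 0.63  0.98 -5.95] [ 0.116  0.087 -0.05 ]
```

View pics/d1.png

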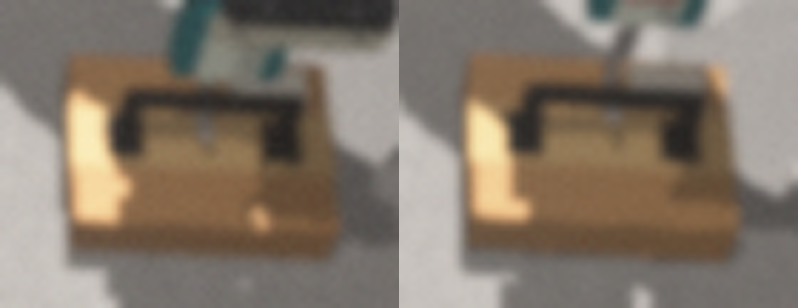

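View pics/d2.png

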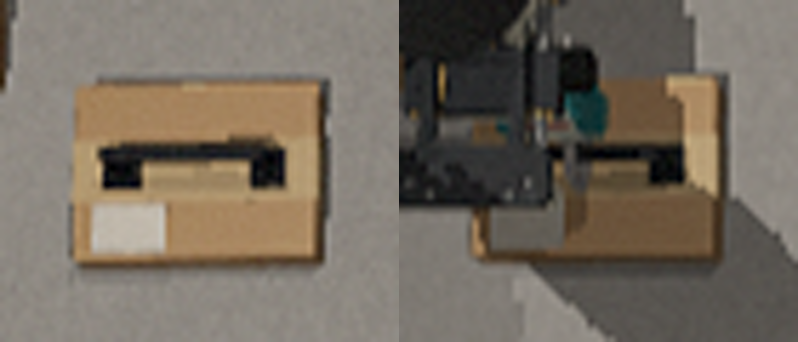

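The bar has risen about 6 mm while the carton leans slightly, so it is just coming free at a load of about 4 N. I'll raise it 3 mm more, gently, and measure again with a rigid fit.

```bash

python3 -m handwheel '[[[0,0,-0.0005,0,1],[0,0,-0.0005,0,1],[0,0,-0.0005,0,1],[0,0,-0.0005,0,1],[0,0,-0.0005,0,1],[0,0,-0.0005,0,1],[0,0,0,0,1],[0,0,0,0,1]]]'>/dev/null; python3 q.py; python3 look.py r50; python3 look.py r50b; python3 edges.py base r50 r50b
python3 - <<'E'
from h import *
for n in("base","r42","r47b","r50","r50b"):
    c=np.load(f"s_{n}.npz")["c"].astype(float)
    g=c.sum(2)/3
    # front-top edge: brightness profile along rows cols 347-370
    p=g[246:270,345:365].mean(1); print(n,p.round(0).astype(int).tolist())
E
```

```text
[0.5409 0.2689 0.2935] [-0.19  0.76 -5.67] [ 0.035  0.147 -0.032]
t 19.85 [0.5409 0.2689 0.2935] [-0.46  0.27 -5.37] [ 0.024  0.099 -0.008]
t 19.9 [0.5409 0.2689 0.2934] [ 0.43  0.11 -6.52] [0.023 0.099 0.01 ]
base front [265.25, 265.54, 266.02, 266.51] back [231.35, 231.58] left [332.48, 332.56] right [379.9, 380.56, 380.58]
r50 front [264.67, 265.39, 265.71, 266.48] back [230.64, 230.48] left [332.62, 332.72] right [380.48, 380.4, 381.12]
r50b front [264.67, 265.26, 265.78, 266.44] back [230.63, 230.5] left [332.61, 332.73] right [380.39, 380.38, 381.04]
base [100, 105, 109, 113, 114, 112, 107, 105, 104, 104, 103, 103, 104, 103, 99, 94, 85, 81, 79, 83, 93, 104, 111, 113]
r42 [103, 107, 110, 114, 115, 111, 107, 104, 103, 103, 104, 104, 104, 105, 101, 93, 84, 80, 80, 84, 95, 105, 112, 113]
r47b [106, 109, 112, 115, 113, 109, 104, 104, 103, 102, 103, 104, 104, 103, 99, 90, 84, 81, 81, 83, 90, 101, 110, 113]
r50 [107, 110, 114, 114, 112, 107, 104, 104, 104, 104, 104, 104, 105, 101, 95, 87, 83, 82, 82, 85, 92, 102, 110, 113]
r50b [107, 111, 114, 115, 112, 107, 104, 103, 103, 104, 104, 104, 104, 101, 95, 87, 83, 82, 81, 85, 92, 103, 111, 113]
```

```bash

python3 -m handwheel '[[[0,0,-0.0005,0,1],[0,0,-0.0005,0,1],[0,0,-0.0005,0,1],[0,0,0,0,1],[0,0,0,0,1]]]'>/dev/null; python3 q.py
cat > bar.py <<'E'
import sys
from h import *
for n in sys.argv[1:]:
    c=np.load(f"s_{n}.npz")["c"].astype(float).sum(2);r=[]
    for cols in((347,356),(364,370)):
        p=c[228:252,cols[0]:cols[1]].mean(1); i=p.argmin(); a=max(0,i-3); w=np.clip(np.median(p)-p,0,None)[a:i+4]; r.append(228+a+(w*np.arange(len(w))).sum()/w.sum())
    print(n,np.round(r,2))
E
python3 look.py r51; python3 look.py r51b;python3 bar.py base base2 r47b r50 r50b r51 r51b;python3 edges.py r51 r51b
```

```text
[0.5409 0.2689 0.2951] [-0.18  0.6  -6.1 ] [0.114 0.064 0.048]
t 20.37 [0.5409 0.2689 0.295 ] [ 0.23  0.26 -6.11] [0.028 0.099 0.025]
t 20.42 [0.5409 0.2689 0.2949] [-0.65  0.42 -6.57] [0.025 0.039 0.006]
base [239.04 240.51]
base2 [239.03 240.52]
r47b [238.   239.61]
r50 [237.81 239.33]
r50b [237.81 239.33]
r51 [237.58 239.06]
r51b [237.31 239.06]
r51 front [264.52, 265.18, 265.61, 266.31] back [230.33, 230.21] left [332.65, 332.77] right [380.72, 380.39, 381.19]
r51b front [264.57, 265.06, 265.63, 266.31] back [230.37, 230.19] left [332.7, 332.74] right [380.79, 380.34, 381.14]
```

Three cues agree on about 10 mm: the bar shift of −1.5 px, the 10.3 mm of travel since break-free, and the force. I'll hold still here.

```bash

python3 -m handwheel '[[[0,0,0,0,1],[0,0,0,0,1],[0,0,0,0,1],[0,0,0,0,1],[0,0,0,0,1],[0,0,0,0,1],[0,0,0,0,1],[0,0,0,0,1],[0,0,0,0,1],[0,0,0,0,1],[0,0,0,0,1],[0,0,0,0,1],[0,0,0,0,1],[0,0,0,0,1],[0,0,0,0,1],[0,0,0,0,1],[0,0,0,0,1],[0,0,0,0,1]]]'
python3 look.py h1
python3 -m handwheel '[[[0,0,0,0,1],[0,0,0,0,1],[0,0,0,0,1],[0,0,0,0,1],[0,0,0,0,1],[0,0,0,0,1],[0,0,0,0,1],[0,0,0,0,1],[0,0,0,0,1],[0,0,0,0,1],[0,0,0,0,1],[0,0,0,0,1],[0,0,0,0,1],[0,0,0,0,1],[0,0,0,0,1],[0,0,0,0,1],[0,0,0,0,1],[0,0,0,0,1]]]'
python3 look.py h2;python3 bar.py h1 h2;python3 edges.py h1 h2
```

```text
clock: 21.92
tool_pos: [0.5409, 0.2689, 0.295]
orientation: [-180.0, 0.0, -89.5]
force: [0.0, 0.2, -5.2]
opening: 0.0213
t 21.97 [0.5409 0.2689 0.2949] [-0.23 -0.02 -6.11] [0.066 0.077 0.004]
clock: 23.47
tool_pos: [0.5409, 0.2689, 0.2949]
orientation: [180.0, -0.0, -89.5]
force: [-0.4, -0.0, -6.5]
opening: 0.0213
t 23.52 [0.5409 0.2689 0.295 ] [-0.46 -0.02 -5.9 ] [ 0.069  0.131 -0.027]
h1 [237.33 239.1 ]
h2 [237.34 239.09]
h1 front [264.57, 265.07, 265.68, 266.32] back [230.39, 230.23] left [332.59, 332.73] right [380.7, 380.35, 381.16]
h2 front [264.61, 265.07, 265.67, 266.3] back [230.35, 230.22] left [332.61, 332.76] right [380.68, 380.33, 381.13]
```

View pics/L_h2.png

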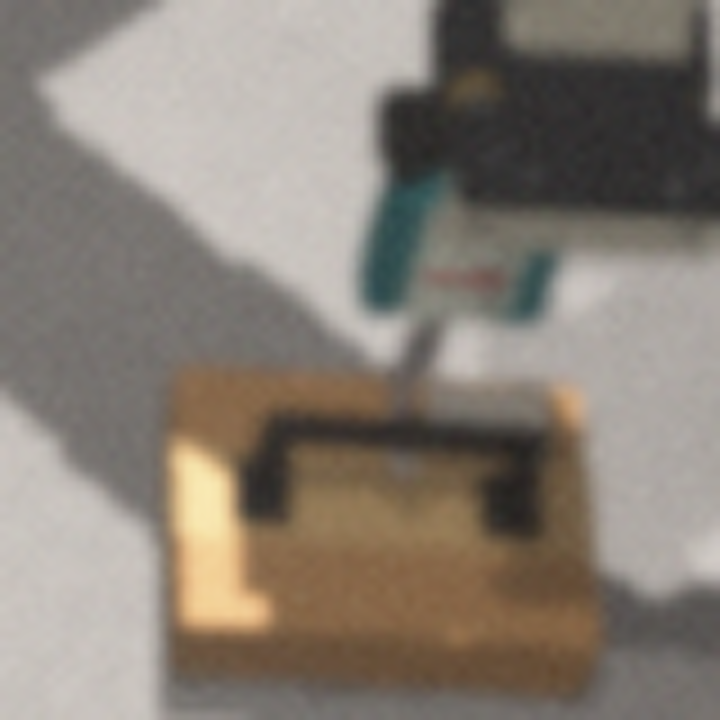

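It held steady for over 3 s with no drift in bar or edges. Now I'll set it down softly.

```bash

python3 -m handwheel '[[[0,0.0002,0.0003,0,1],[0,0.0002,0.0005,0,1],[0,0.0002,0.0005,0,1],[0,0.0002,0.0005,0,1],[0,0.0002,0.0005,0,1],[0,0.0002,0.0005,0,1],[0,0.0002,0.0005,0,1],[0,0.0002,0.0005,0,1],[0,0.0002,0.0005,0,1],[0,0.0002,0.0005,0,1],[0,0,0.0005,0,1],[0,0,0.0005,0,1],[0,0,0.0005,0,1],[0,0,0.0005,0,1],[0,0,0.0005,0,1],[0,0,0.0005,0,1],[0,0,0.0005,0,1],[0,0,0.0005,0,1],[0,0,0.0005,0,1],[0,0,0.0005,0,1]]]'
python3 look.py d10
python3 -m handwheel '[[[0,0,0.0005,0,1],[0,0,0.0005,0,1],[0,0,0.0005,0,1],[0,0,0.0005,0,1],[0,0,0.0005,0,1],[0,0,0.0005,0,1],[0,0,0.0005,0,1],[0,0,0.0005,0,1],[0,0,0.0005,0,1],[0,0,0.0005,0,1],[0,0,0.0005,0,1],[0,0,0.0005,0,1]]]'
python3 look.py d16;python3 bar.py base d10 d16;python3 edges.py base d10 d16
```

```text
clock: 25.18
tool_pos: [0.5389, 0.2689, 0.2852]
orientation: [-180.0, 0.0, -89.5]
force: [-0.1, 0.1, -4.9]
opening: 0.0213
t 25.23 [0.5389 0.2689 0.285 ] [-0.61 -0.44 -6.02] [-0.009  0.005 -0.003]
clock: 26.23
tool_pos: [0.539, 0.2689, 0.2792]
orientation: [-180.0, 0.0, -89.5]
force: [0.7, -0.2, -5.0]
opening: 0.0214
t 26.28 [0.5389 0.2689 0.279 ] [ 0.46  0.2  -4.9 ] [ 0.023 -0.101  0.035]
base [239.04 240.51]
d10 [238.15 239.59]
d16 [238.66 240.3 ]
base front [265.25, 265.54, 266.02, 266.51] back [231.35, 231.58] left [332.48, 332.56] right [379.9, 380.56, 380.58]
d10 front [264.86, 265.39, 265.9, 266.44] back [231.01, 231.02] left [332.6, 332.55] right [372.12, 380.21, 380.61]
d16 front [265.17, 265.39, 266.08, 266.46] back [231.1, 231.33] left [332.62, 332.52] right [379.81, 380.22, 380.55]
```

```bash

python3 -m handwheel '[[[0,0,0.0008,0,1],[0,0,0.001,0,1],[0,0,0.001,0,1],[0,0,0.001,0,1],[0,0,0.0012,0,1],[0,0,0.0015,0,1],[0,0,0.0015,0,1],[0,0,0.0015,0,1],[0,0,0.0015,0,1],[0,0,0.0015,0,1],[0,0,0.0015,0,1],[0,0,0.0015,0,1],[0,0,0.0015,0,1],[0,0,0.0015,0,1],[0,0,0.0015,0,1],[0,0,0.0015,0,1],[0,0,0.002,0,1],[0,0,0.002,0,1],[0,0,0.002,0,1],[0,0,0.002,0,1]]]'
python3 look.py e1
python3 -m handwheel '[[[0,0,0.002,0,1],[0,0,0.002,0,1],[0,0,0.003,0,1],[0,0,0.003,0,1],[0,0,0.003,0,1],[0,0,0.003,0,1],[0,0,0.003,0,1],[0,0,0.0015,0,1],[0,0,0,0,1],[0,0,0,0,1]]]'
python3 look.py e2;python3 bar.py base e1 e2;python3 edges.py base e1 e2
```

```text
clock: 27.95
tool_pos: [0.539, 0.2689, 0.2496]
orientation: [-180.0, 0.0, -89.5]
force: [0.3, -0.8, -1.5]
opening: 0.0213
t 28.0 [0.5388 0.2688 0.2491] [-0.01 -0.91 -3.23] [ 0.049 -0.317 -0.028]
clock: 28.83
tool_pos: [0.5389, 0.2689, 0.2291]
orientation: [180.0, -0.0, -89.5]
force: [0.3, -0.3, -0.4]
opening: 0.0209
t 28.88 [0.539  0.2689 0.2293] [ 0.86  0.57 -1.59] [ 0.032  0.115 -0.007]
base [239.04 240.51]
e1 [239.02 240.59]
e2 [239.08 240.55]
base front [265.25, 265.54, 266.02, 266.51] back [231.35, 231.58] left [332.48, 332.56] right [379.9, 380.56, 380.58]
e1 front [265.3, 265.64, 266.18, 266.82] back [231.29, 231.56] left [332.52, 332.47] right [379.88, 380.43, 380.36]
e2 front [265.29, 265.66, 266.25, 266.89] back [231.3, 231.59] left [332.47, 332.51] right [372.03, 380.63, 380.36]
```

View pics/L_e2.png

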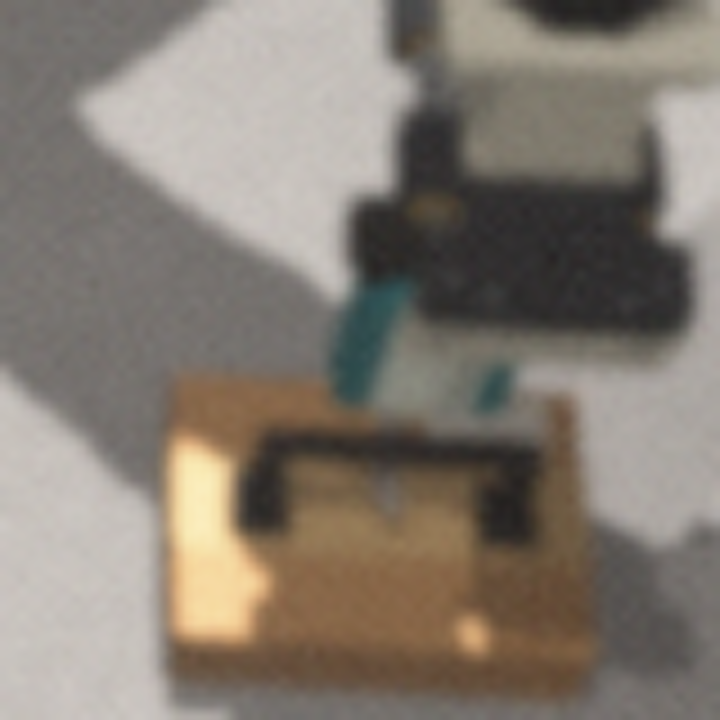

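The parcel is back within about 0.3 px of its start and the hook hangs free below the bar. I'll withdraw it now.

```bash

python3 -m handwheel '[[[0,0.002,0.001,0,1],[0,0.004,0,0,1],[0,0.006,0,0,1],[0,0.007,0,0,1],[0,0.007,0,0,1],[0,0.007,0,0,1],[0,0.007,0,0,1],[0,0.006,0,0,1],[0,0.005,0,0,1],[0,0.003,0,0,1],[0,0.001,0,0,1],[0,0,0,0,1]]]'
python3 look.py f1;python3 bar.py base f1;python3 edges.py base f1
```

```text
clock: 29.88
tool_pos: [0.4838, 0.2685, 0.2283]
orientation: [-180.0, 0.0, -89.5]
force: [0.2, -0.1, -2.3]
opening: 0.0214
t 29.93 [0.484  0.2685 0.2282] [ 1.    0.28 -2.08] [0.02  0.124 0.016]
base [239.04 240.51]
f1 [239.02 240.61]
base front [265.25, 265.54, 266.02, 266.51] back [231.35, 231.58] left [332.48, 332.56] right [379.9, 380.56, 380.58]
f1 front [265.17, 265.64, 266.22, 266.73] back [230.51, 231.57] left [332.64, 332.55] right [372.08, 380.59, 380.3]
```

View pics/L_f1.png

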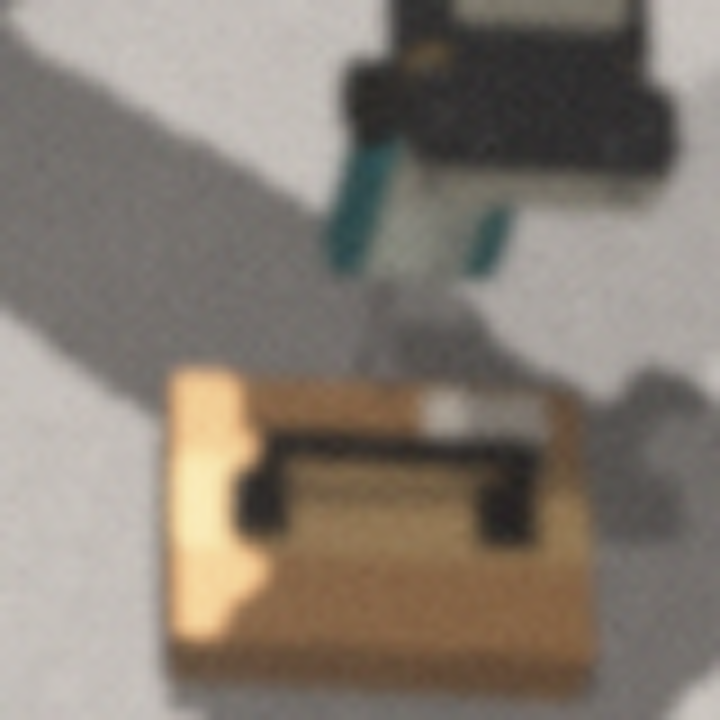

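```bash

python3 -m handwheel '[[[0,0,-0.006,0,1],[0,0,-0.012,0,1],[0,0,-0.016,0,1],[0,0,-0.018,0,1],[0,0,-0.018,0,1],[0,0,-0.016,0,1],[0,0,-0.012,0,1],[0,0,-0.008,0,1],[0,0,-0.0045,0,1],[0,0,-0.002,0,1],[0,0,0,0,1]]]'
python3 -m handwheel '[[[0.008,-0.0005,0,0,1],[0.018,-0.001,0,0,1],[0.028,-0.0015,0,0,1],[0.034,-0.0018,0,0,1],[0.034,-0.0018,0,0,1],[0.034,-0.0018,0,0,1],[0.034,-0.0018,0,0,1],[0.034,-0.0018,0,0,1],[0.034,-0.0018,0,0,1],[0.034,-0.0018,0,0,1],[0.034,-0.0018,0,0,1],[0.034,-0.0018,0,0,1],[0.034,-0.0018,0,0,1],[0.034,-0.0018,0,0,1],[0.032,-0.0017,0,0,1],[0.028,-0.0013,0,0,1],[0.018,-0.001,0,0,1],[0.009,-0.0005,0,-0.02,1],[0.0005,0,0,-0.041,1],[0,0,0,0,1]]]'
python3 - <<'E'
from fit import *
delta([.5151,-.2471,.3404],-86)
S=vision.snapshot("scene")
x,y=proj(S,[.515,-.2475,.27]);x=int(x);y=int(y)
crop(S,(x,y),45,8,"pics/back.png")
E
```

```text
clock: 30.85
tool_pos: [0.4839, 0.2683, 0.3405]
orientation: [180.0, -0.0, -89.5]
force: [-0.8, 0.5, -2.3]
opening: 0.0212
clock: 32.52
tool_pos: [0.515, -0.2479, 0.3394]
orientation: [179.9, 0.0, -86.0]
force: [0.4, 0.2, -1.4]
opening: 0.0213
t 32.52 pos [ 0.515  -0.2479  0.3394] rpy [ 1.7988e+02  3.0000e-02 -8.5980e+01] F [ 0.43  0.24 -1.4 ] M [0.017 0.077 0.003] op 0.0213
tool shift [-0.0008 -0.0001 -0.001 ] tool turn rad 0.0003
```

View pics/back.png

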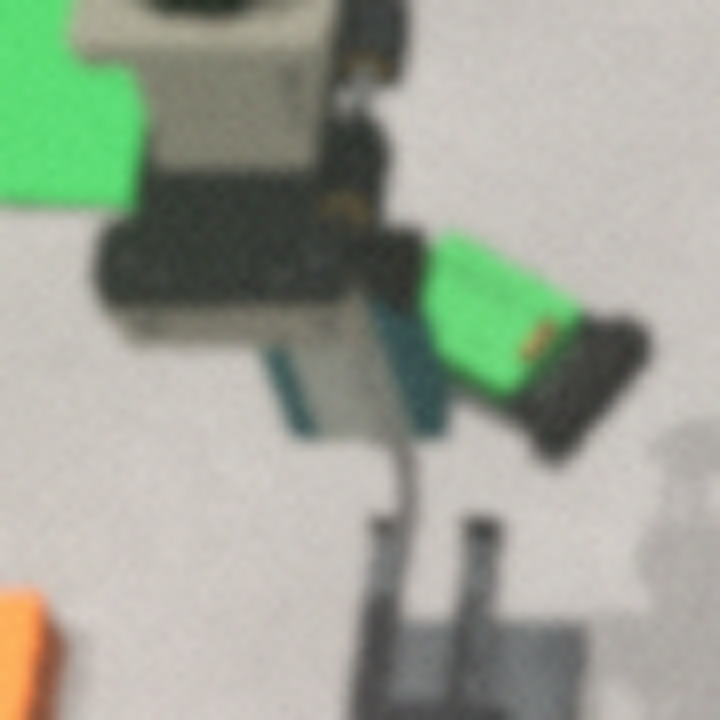

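```bash

python3 -m handwheel '[[[0,0,0,0,1],[0,0,0,0,1]]]'
python3 -c "
from h import *
delta([.5151,-.2471,.2253],-86)"
```

```text
clock: 32.73
tool_pos: [0.5157, -0.2465, 0.3405]
orientation: [180.0, 0.0, -86.0]
force: [-1.1, 0.8, -0.9]
opening: 0.0215
t 32.73 pos [ 0.5157 -0.2465  0.3405] rpy [ 1.7999e+02  1.0000e-02 -8.6020e+01] F [-1.14  0.8  -0.86] M [0.046 0.113 0.034] op 0.0215
tool shift [0.0005 0.0006 0.1152] tool turn rad -0.0003
```

```bash

python3 -m handwheel '[[[0.0005,0.0005,0.004,0,1],[0,0,0.008,0,1],[0,0,0.012,0,1],[0,0,0.012,0,1],[0,0,0.012,0,1],[0,0,0.012,0,1],[0,0,0.012,0,1],[0,0,0.010,0,1],[0,0,0.008,0,1],[0,0,0.006,0,1],[0,0,0.004,0,1],[0,0,0,0,1]]]'
python3 q.py
python3 -m handwheel '[[[0,0,0.003,0,1],[0,0,0.002,0,1],[0,0,0.002,0,1],[0,0,0.001,0,1],[0,0,0.001,0,1],[0,0,0.001,0,1],[0,0,0.001,0,1],[0,0,0.001,0,1],[0,0,0,0,1]]]'
python3 q.py
```

```text
clock: 33.73
tool_pos: [0.5151, -0.2472, 0.2398]
orientation: [179.9, 0.0, -86.0]
force: [-0.4, -0.6, -1.9]
opening: 0.0216
[ 0.5151 -0.2472  0.2398] [-0.36 -0.62 -1.85] [ 0.03   0.092 -0.039]
clock: 34.48
tool_pos: [0.5153, -0.2473, 0.2284]
orientation: [180.0, 0.0, -86.0]
force: [-0.2, 0.2, -0.9]
opening: 0.0215
[ 0.5153 -0.2473  0.2284] [-0.16  0.15 -0.94] [0.008 0.099 0.019]
```

```bash

python3 -m handwheel '[[[0,0,0.0005,0,1],[0,0,0.0005,0,1],[0,0,0.0005,0,1],[0,0,0.0005,0,1],[0,0,0,0,1]]]'>/dev/null;python3 q.py
python3 -m handwheel '[[[0,0,0.0005,0,1],[0,0,0.0005,0,1],[0,0,0,0,1]]]'>/dev/null;python3 q.py
python3 -m handwheel '[[[0,0,0,0,1]]]'>/dev/null;python3 q.py
python3 -m handwheel '[[[0,0,0,0,1]]]'>/dev/null;python3 q.py
python3 -m handwheel '[[[0,0,0,0,1]]]'>/dev/null;python3 q.py
python3 -m handwheel '[[[0,0,0,0,1]]]'>/dev/null;python3 q.py
```

```text
[ 0.5154 -0.2474  0.2266] [ 0.52  0.55 -1.31] [0.036 0.184 0.024]
[ 0.5154 -0.2474  0.2255] [ 0.5  -0.31 -0.7 ] [ 0.067  0.153 -0.017]
[ 0.5154 -0.2474  0.2256] [ 0.56  0.53 -1.85] [0.024 0.108 0.004]
[ 0.5154 -0.2474  0.2257] [ 0.31 -0.12 -1.14] [ 0.053  0.094 -0.058]
[ 0.5154 -0.2474  0.2257] [ 0.08  0.12 -1.88] [ 0.09   0.05  -0.008]
[ 0.5154 -0.2474  0.2257] [-0.1  -0.21 -0.79] [0.046 0.08  0.001]
```

```bash

python3 -m handwheel '[[[0,0,0.0005,0,1],[0,0,0.0004,0,1],[0,0,0,0,1]]]'>/dev/null;python3 q.py
python3 -m handwheel '[[[0,0,0,0,1]]]'>/dev/null;python3 q.py
python3 -m handwheel '[[[0,0,0,0,1]]]'>/dev/null;python3 q.py
python3 -m handwheel '[[[0,0,0,0,1]]]'>/dev/null;python3 q.py
python3 -m handwheel '[[[0,0,0,0,1]]]'>/dev/null;python3 q.py
```

```text
[ 0.5155 -0.2474  0.2249] [-0.5   0.7  -1.29] [ 0.103  0.133 -0.013]
[ 0.5155 -0.2474  0.2249] [-0.81  0.92 -0.55] [0.111 0.057 0.026]
[ 0.5155 -0.2474  0.2249] [ 0.18  0.97 -0.17] [0.14  0.201 0.001]
[ 0.5155 -0.2474  0.2249] [-1.   -0.31  0.04] [ 0.176  0.177 -0.035]
[ 0.5154 -0.2474  0.2249] [0.22 0.14 0.39] [0.143 0.139 0.001]
```

Contact reached at the same TCP height as at pick-up, with the weight now on the bracket. I'll release slowly.

```bash

python3 -m handwheel '[[[0,0,0.0003,0,1],[0,0,0,0,1],[0,0,0,0,1]]]'>/dev/null;python3 q.py
python3 -m handwheel '[[[0,0,0,0,0.72],[0,0,0,0,0.7],[0,0,0,0,0.65],[0,0,0,0,0.6],[0,0,0,0,0.5],[0,0,0,0,0.4],[0,0,0,0,0.2],[0,0,0,0,0],[0,0,0,0,0],[0,0,0,0,0],[0,0,0,0,0],[0,0,0,0,0]]]'
python3 -m handwheel '[[[0,0,-0.003,0,0],[0,0,-0.006,0,0],[0,0,-0.012,0,0],[0,0,-0.018,0,0],[0,0,-0.024,0,0],[0,0,-0.024,0,0],[0,0,-0.018,0,0],[0,0,-0.01,0,0],[0,0,0,0,0],[0,0,0,0,0]]]'
python3 - <<'E'
from fit import *
S=vision.snapshot("scene");np.savez("s_end.npz",c=S["color"])
m=np.load("m.npz")["Sc"];f=lambda a:cv2.resize(a[185:265,155:225,::-1],None,fx=5.7,fy=5.7,interpolation=cv2.INTER_CUBIC)
cv2.imwrite("pics/end1.png",np.hstack([f(m),f(S["color"])]))
E
python3 bar.py base end;python3 edges.py base end
```

```text
[ 0.5155 -0.2474  0.2248] [-1.64  0.25  2.07] [ 0.316  0.367 -0.036]
clock: 37.32
tool_pos: [0.5154, -0.2474, 0.2244]
orientation: [180.0, 0.0, -86.0]
force: [0.7, -0.8, -0.3]
opening: 0.0824
clock: 38.15
tool_pos: [0.5154, -0.2472, 0.3394]
orientation: [-180.0, 0.0, -86.0]
force: [-0.3, -0.1, -1.0]
opening: 0.0875
base [239.04 240.51]
end [238.94 240.11]
base front [265.25, 265.54, 266.02, 266.51] back [231.35, 231.58] left [332.48, 332.56] right [379.9, 380.56, 380.58]
end front [265.59, 266.27, 266.75, 267.4] back [230.94, 231.5] left [332.59, 332.52] right [380.16, 380.25, 380.71]
```

View pics/end1.png

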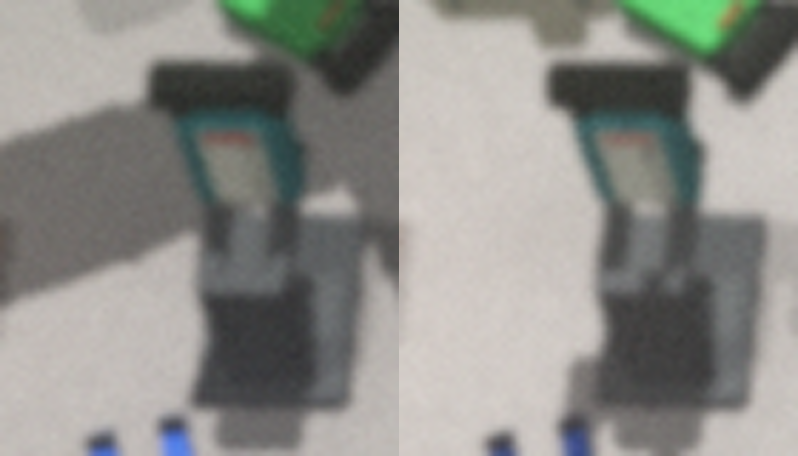

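```bash
python3 - <<'E'
from h import *
m=np.load("m.npz");np.savez("s_init.npz",c=m["Sc"])
e=np.load("s_end.npz")["c"];d=np.abs(m["Sc"].astype(int)-e).max(2).astype(np.uint8)
T=vision.snapshot("top");dt=np.abs(m["Tc"].astype(int)-T["color"]).max(2).astype(np.uint8)
cv2.imwrite("pics/diff.png",np.hstack([cv2.resize(e[:,:,::-1],(400,300)),cv2.resize(T["color"][:,:,::-1],(400,300))]))
f=lambda a,b:np.hstack([cv2.resize(x[222:276,322:392,::-1],None,fx=5.7,fy=5.7,interpolation=cv2.INTER_CUBIC) for x in(a,b)])
cv2.imwrite("pics/end2.png",f(m["Sc"],e))
E
python3 edges.py init end; python3 bar.py init end;python3 q.py
```

```text
init front [265.37, 265.89, 266.42, 266.74] back [231.0, 231.44] left [332.62, 332.62] right [380.23, 380.45, 380.82]
end front [265.59, 266.27, 266.75, 267.4] back [230.94, 231.5] left [332.59, 332.52] right [380.16, 380.25, 380.71]
init [238.89 240.08]
end [238.94 240.11]
[ 0.5149 -0.2471  0.3381] [-0.87 -0.48 -0.05] [0.016 0.159 0.027]
```

View pics/end2.png

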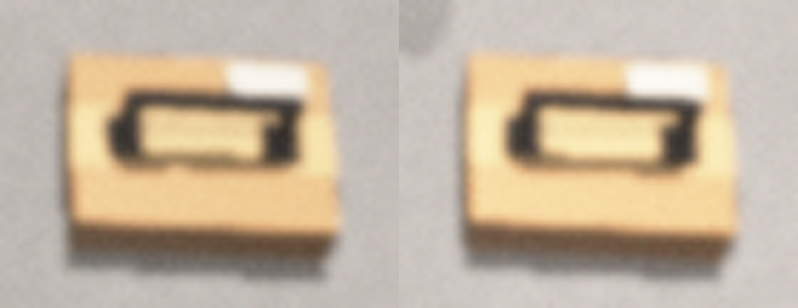

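View pics/diff.png

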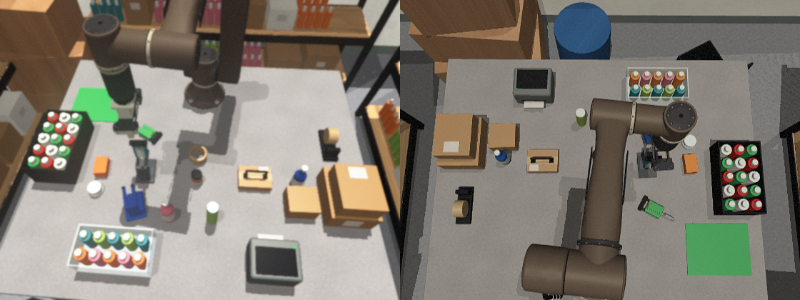

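The parcel and scale match their starting images, nothing else has moved, and the gripper is clear of everything. I'm handing in.

```bash
python3 -c "
from plant import close_job
print(close_job())"
```

```text
the job is handed in; nothing more can be done
None
```

I weighed the parcel and put the scale back on its bracket; the job was handed in at about 38 s of the 72 s allowed. The parcel came free at a load of about 4 N, so it weighs roughly 0.4 kg.

**Lift:** I drew it up at 12 mm/s or less and held it for about 3 s at an estimated 10 mm. That height rests on the 10.3 mm of travel since it came free and on the bar's shift in the image (about 10 mm). The force signal was noisy and gave only a rough 8 ± 3 mm. In the images the parcel did not drift during the hold.

**Last checks:**
- **Parcel:** the handle bar is within 0.05 px of its first picture. The front edge reads 0.2–0.7 px off, so the parcel may be up to about 2 mm from where it stood.
- **Scale:** it stands on its bracket as in the first picture. It met the prongs at the same tool height as at pick-up, within 0.1 mm, pressing with about 2 N just before release.
- **Everything else:** nothing else appeared to have moved, and the gripper ended open and clear.

**Not perfect:**
- **Tilt:** while hanging, the parcel leaned about 3° on the hook, probably from friction at the bar, and its far edge left the table first.
- **Sideways nudges:** I moved the hook about 2 mm sideways under load to centre it on the bar, and back again during lowering. So the draw was not perfectly straight.
- **Disagreeing measurement:** one image measure of the carton's height showed no rise when the bar had already lifted. I trusted the bar and the force instead.

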